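# Tighten the deep clamp nut of the wheel lathe with the socket key

### The arm

A 7-joint arm with a two-finger parallel gripper is mounted at the origin on the work surface. World frame = base frame: x ahead of the robot, y to its left, z up, the work surface at z = 0. Lengths are in m, angles in rad, forces in N, time in s.
With the tool pointing down it reaches from about 0.425 to 0.95 m from the base axis. Payload 4.7 kg.
Tool frame: the origin (TCP) lies midway between the tips of the shut fingers; the grasp point (between the pads) lies 19 mm behind it (robot.tcp_to_grasp is the z of the grasp point in the tool frame, in m); z points along the fingers, y is the direction in which the jaws open and shut (so a half turn about z gives the same grasp; the last joint's range is limited). The gripper opens to 87 mm and grips with 3 to 60 N. Pads are 19 mm wide; open, the fingers measure 117 mm over their backs; the gripper's body (75 mm by 190 mm) begins 51 mm behind the grasp point.
Start: joints at [1.114, 0.469, -0.049, 1.532, 0.024, 1.141, -0.082], TCP at [0.28, -0.614, 0.223] pointing down, gripper open.
Joint ranges: [-2.59, 2.59], [-0.33, 1.99], [-1.39, 1.29], [0.1, 2.45], [-1.04, 4.18], [0.21, 1.99], [-2.66, 2.66]. Speed limits (rad/s): [2.57, 2.57, 3.14, 3.14, 3.14, 3.14, 3.14].

### API

Orientations are given as a rotation vector (axis times angle).
In Python, from rig import robot, optics gives the robot as it stands.
- The arm moves only by the shell command python3 -m handwheel 'ROWS' [OPENING] [FORCE]. ROWS is JSON, a list that holds one entry, the list of rows, each a list of 4 numbers: the shift along the tool's x, y, z in m, then the turn about the tool's z in rad. A call has 1 to 12 rows; each row is the pose to reach, as a shift and turn from the pose commanded when the call began, along the tool's axes at that moment; what a row does not reach only later rows make up. A row lasts 1/12 s, in which the tool goes at most 41.7 mm and 7.16 degrees, less where a joint would pass 70% of its speed; a pose out of reach is approached as far as the arm can. A call with a gripper value outside its range is refused whole. OPENING is the finger opening in m, from 0 to 0.087, set as the call begins (- or left out, the last holds). The fingers move at their own pace and stop on an object; FORCE is the grip in N (left out, the last holds). Time passes only in rows, so rows that repeat a pose let the fingers close. It gives the time, the measured TCP pose, the force and the opening at its end, in the units of the state.
- robot.sense(): the state, without advancing time (a new reading comes with each control period).
- optics.camera(name): name is "scene" or "top" or "wrist"; returns a dict with "img" (480x640x3 uint8, blue, green, red), "mtx" (3x3 intrinsics, pixels), "dist" ([k1, k2, p1, p2, k3] as OpenCV has them; the pictures are not rectified), "eye" and "rotation" of the camera in the world; the wrist camera has in their place "tool_from_camera" (4x4, takes a point from camera to tool coordinates, whose origin is the TCP and whose axes are the flange's). Camera axes: x right, y up, looking along -z (the intrinsics and any distortion apply to the point x, -y, -z); pixel columns grow to the right and rows downward; lengths in m; the calibration is good to about 2 mm. A picture is of the moment at which its call begins: read the wrist's pose just before it. There is no depth.
- robot.finish_job(): hands the job in, once; it reports no verdict.
The state is a dict: "time_s": time; "joint_pos": joint angles; "qvel": joint speeds; "joint_torque": joint torques, N m; "position": TCP position; "tool_rot": TCP orientation; "force": force on the tool from outside, world axes, zero at the start; "wrist_torque": the same for the moment, N m; "gripper_width": opening from 0.0 (shut) to 1.0 (fully open).
Only numpy, scipy, OpenCV 4.12 (cv2) and the standard library are available. Lean on these libraries where they do the work, as an engineer would, in place of code of your own. Each camera call takes 0.05 s, during which the arm holds its last target.

### The job

Take the red-handled socket key from its sloping rest, lower it (do not drop it) upright, socket first, into the deep bore of the little wheel lathe and let go of it there; then take hold of it afresh, feel for the nut at the bottom of the bore until the socket drops over it, and turn it clockwise (seen from above) until the nut comes up tight against its stop. Let go and leave the key standing fully home on the tightened nut, without shifting the toy truck, the wheel blanks or the glue bottle.

Things in the scene. Friction and masses are not known exactly. Their poses are not given: they have to be found in the camera images.
- key: Socket key, steel, 175 mm long, 0.45 kg nominal. Origin: centre of the socket's open end; +z runs along its axis to the handle's end. Along z: 34 mm round socket from 0 to 36 mm (six-sided opening, 23 mm across flats, 20 mm deep), 16 mm round shaft to 86 mm, then a red 24 x 24 mm square handle to 175 mm with flats facing x and y. Balance point about 91 mm from the origin.
- key_side_grip (a point): Point on the key's axis 118 mm from its origin, in the handle. In the rest a hand pointing straight down grips here across the y flats and lifts the key straight up and out. Leaning the hand 45 degrees, so that it points down and away from the robot, then sets the key upright.
- key_top (a point): Centre of the end face of the key's handle, 175 mm from the key's origin.
- rest: Fixed plywood rest on a 200 x 75 mm foot; origin under its centre at bench level. The key lies in it leaning 45 degrees, handle end up towards the rest's +x (away from the robot), y axis level; its origin 83 mm back (-x) and 34 mm up from the rest's. Cheeks stand beside the socket and at 151 to 169 mm along the key; from 60 to 145 mm only a 20 mm wide bar lies under it: finger room.
- lathe: Fixed green tailstock of a small wheel lathe, 84 x 84 x 100 mm block on a 200 mm long bed (along its y), with a wheel blank of 60 mm diameter on its +y side (top at 96 mm). Origin under the block's centre at bench level, z up; the bore is vertical through the origin.
- bore_mouth (a point): Centre of the top of the bore, 112 mm above the bench: a steel funnel 53 mm wide inside at the top narrows over 12 mm to the round bore of 37 mm diameter, which goes straight down to its floor 28 mm above the bench.
- nut_top (a point): Centre of the nut's top, on the bore's axis, 50 mm above the bench. Six-sided brass nut, 22 mm across flats, 22 mm high; its top 4 mm are a cone, 17 mm wide on top. A socket whose flats do not match rests with the key's origin about 46 mm above the bench; when they match (six times a turn) it drops, fully home at 30 mm.
- nut (a joint): Angle of the nut in rad; it grows as the nut turns clockwise seen from above. Starts between 1.1 and 1.9; tight against a hard stop at 3.2. It needs about 0.15 N m to turn and keeps its place. The value does not tell how the flats lie: that differs each time. Play of the socket on the nut: about 0.1 rad either way.
- truck: Bystander: wooden toy truck, 140 x 86 x 80 mm, origin under its centre.
- wheels: Bystander: two wooden wheel blanks glued in a stack, 80 mm diameter, 52 mm high, origin under its centre.
- glue: Bystander: white glue bottle, 56 mm diameter, 130 mm high, origin under its centre.
There are look-alikes about, which are no part of the job. What is shaped like the lathe but blue or pink is not meant.

How it is judged:
On the way:
1. the key stands in the bore, let go, before the nut is tight (horizontal distance between key and nut_top below 0.008 m and z of key in the frame of lathe below 0.06 m and angle between key's own z axis and vertical below 0.2 rad and contact force between the fingers and key below 0.1 N and value of joint nut below 2.5 rad), for 0.2 s.
At the end, for the whole second after the job is handed in: The nut is tight (within 0.1 rad of its stop at 3.2) and the key stands upright (within 0.12 rad) and still in the bore, its socket fully home over the nut (origin less than 36 mm above the bench, within 4 mm of the bore's axis), let go (value of joint nut above 3.1 rad and horizontal distance between key and nut_top below 0.004 m and z of key in the frame of lathe below 0.036 m and angle between key's own z axis and vertical below 0.12 rad and contact force between the fingers and key below 0.1 N and linear speed of key below 0.02 m/s); the robot touches nothing.
It fails at once if the toy truck is moved more than 30 mm (distance of truck from where it was at the start of the episode above 0.03 m).
It fails at once if the wheel blanks are moved more than 30 mm (distance of wheels from where it was at the start of the episode above 0.03 m).
It fails at once if the glue bottle is moved more than 30 mm (distance of glue from where it was at the start of the episode above 0.03 m).
It fails at once if the key is dropped (falls free faster than 0.7 m/s) (contact force between the fingers and key below 0.1 N and linear speed of key above 0.7 m/s).
It also fails if it takes over 72 s, if anything falls off the work surface, if the arm or the gripper's body presses on something with over 40 N, if the wrist force passes 120 N, or if a joint passes its speed limit or range.

## Working session

There is one attempt and no reset: what is moved stays moved. The work goes in short steps, Python scripts to look and compute and a shell command to move; the robot and the scene stay as the last step left them, time stands still between calls to the robot, and variables do not carry over. Pictures are saved under pics/ and viewed, and the job is handed in when it is done.

```bash
ls; mkdir -p pics; cat > h.py <<'E'
import numpy as np, cv2
from scipy.spatial.transform import Rotation as R
from rig import robot, optics
def cam(name):
    s=robot.sense(); c=optics.camera(name)
    if name=="wrist":
        T=np.eye(4);T[:3,:3]=R.from_rotvec(s["tool_rot"]).as_matrix();T[:3,3]=s["position"]
        M=T@np.array(c["tool_from_camera"]);c["eye"]=M[:3,3];c["rotation"]=M[:3,:3]
    c["eye"]=np.array(c["eye"]);c["rotation"]=np.array(c["rotation"])
    if c["rotation"].shape!=(3,3): c["rotation"]=R.from_rotvec(c["rotation"]).as_matrix()
    return c
def ray(c,uv):
    p=cv2.undistortPoints(np.array(uv,float).reshape(-1,1,2),np.array(c["mtx"]),np.array(c["dist"])).reshape(-1,2)
    d=np.c_[p[:,0],-p[:,1],-np.ones(len(p))]@c["rotation"].T
    return d/np.linalg.norm(d,axis=1)[:,None]
def plane(c,uv,z):
    d=ray(c,uv); return c["eye"]+d*((z-c["eye"][2])/d[:,2])[:,None]
def proj(c,P):
    q=(np.array(P,float).reshape(-1,3)-c["eye"])@c["rotation"]; q=q*[1,-1,-1]
    return cv2.projectPoints(q,np.zeros(3),np.zeros(3),np.array(c["mtx"]),np.array(c["dist"]))[0].reshape(-1,2)
def tri(c1,u1,c2,u2):
    d1=ray(c1,[u1])[0];d2=ray(c2,[u2])[0];A=np.c_[d1,-d2]
    t=np.linalg.lstsq(A,c2["eye"]-c1["eye"],rcond=None)[0]
    a=c1["eye"]+t[0]*d1;b=c2["eye"]+t[1]*d2
    return (a+b)/2,np.linalg.norm(a-b)
E
python3 - <<'E'
from h import *
s=robot.sense();print(s, robot.tcp_to_grasp)
print(R.from_rotvec(s["tool_rot"]).as_matrix().round(3))
for n in("scene","top","wrist"):
    c=cam(n);cv2.imwrite(f"pics/{n}0.png",c["img"]);print(n,c["eye"],c["rotation"].round(3).tolist(),c["mtx"],c["dist"])
E
```

```text
pics
{'time_s': 0.0, 'joint_pos': array([ 1.11412695,  0.46948092, -0.04858983,  1.53368971,  0.02412559,
        1.14097806, -0.08229715]), 'qvel': array([-1.04494696e-03,  9.78235645e-05, -1.07812969e-03, -7.34501277e-04,
        1.22201210e-03,  9.38072135e-04, -3.27531181e-04]), 'joint_torque': array([ 5.21609600e-04, -5.07973981e+01, -8.11038329e-02, -2.36151731e+01,
       -6.13705278e-02,  3.79737932e-02,  1.98756684e-04]), 'position': array([ 0.2797724 , -0.61363782,  0.22147459]), 'tool_rot': array([-3.06813545e+00, -6.66485562e-01,  8.03865802e-04]), 'force': array([-0.35154558,  0.18626193,  0.68449221]), 'wrist_torque': array([0.00190937, 0.02015557, 0.01113979]), 'gripper_width': 0.9998341422150752} -0.0187
[[ 0.91   0.415 -0.001]
 [ 0.415 -0.91   0.002]
 [-0.    -0.002 -1.   ]]
scene [ 1.44821794 -0.3296096   0.94784471] [[0.237, -0.632, 0.737], [0.972, 0.15, -0.183], [0.005, 0.76, 0.65]] [[451.21350492   0.         324.25892235]
 [  0.         451.21350492 227.68602437]
 [  0.           0.           1.        ]] [-0.09306456  0.          0.          0.          0.        ]
top [ 0.28484621 -0.11422675  1.60781885] [[-0.011, 0.989, -0.146], [-1.0, -0.01, 0.006], [0.004, 0.146, 0.989]] [[580.55569745   0.         315.09463015]
 [  0.         580.55569745 243.76881183]
 [  0.           0.           1.        ]] [-0.16608242  0.          0.          0.          0.        ]
wrist [ 0.34946221 -0.58060407  0.38409999] [[0.414, 0.874, 0.255], [-0.91, 0.398, 0.114], [-0.002, -0.28, 0.96]] [[372.3598554    0.         323.48172575]
 [  0.         372.3598554  240.54417997]
 [  0.           0.           1.        ]] [-0.05466569  0.          0.          0.          0.        ]
```

View pics/scene0.png

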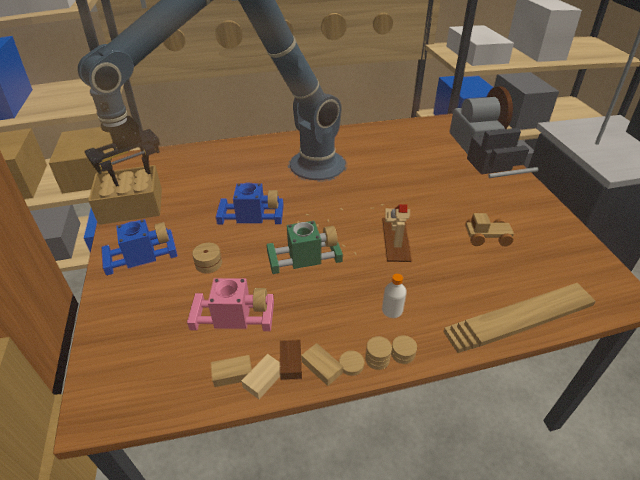

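View pics/top0.png

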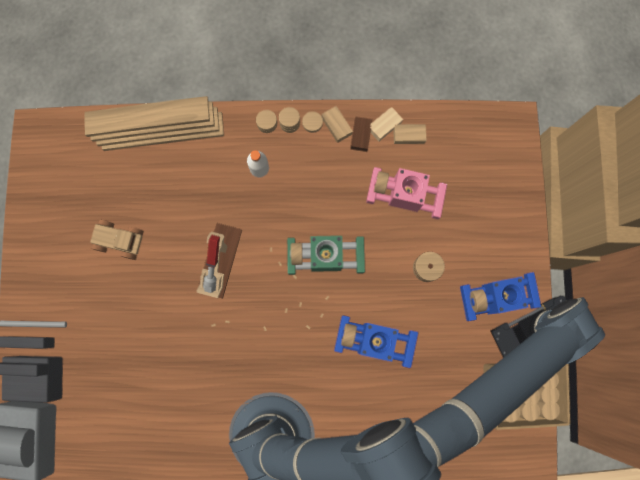

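View pics/wrist0.png

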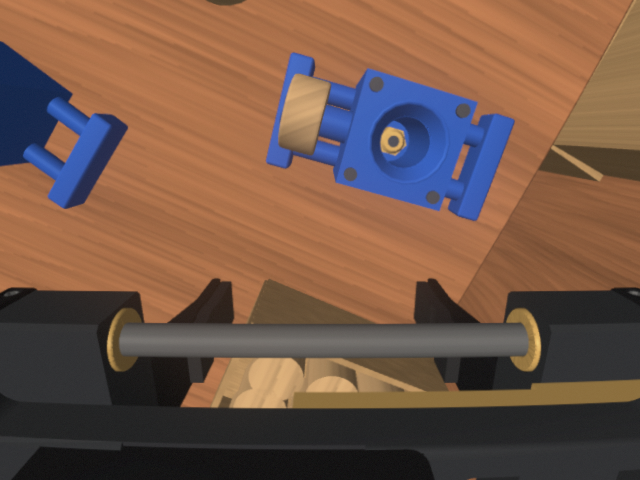

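```bash
python3 - <<'E'
from h import *
t=cv2.imread("pics/top0.png");s=cv2.imread("pics/scene0.png")
a=cv2.resize(t[200:310,180:380],None,fx=4,fy=4,interpolation=cv2.INTER_CUBIC);cv2.imwrite("pics/tz.png",a)
b=cv2.resize(s[180:300,250:430],None,fx=4,fy=4,interpolation=cv2.INTER_CUBIC);cv2.imwrite("pics/sz.png",b)
E
```

```text
(no output)
```

View pics/tz.png

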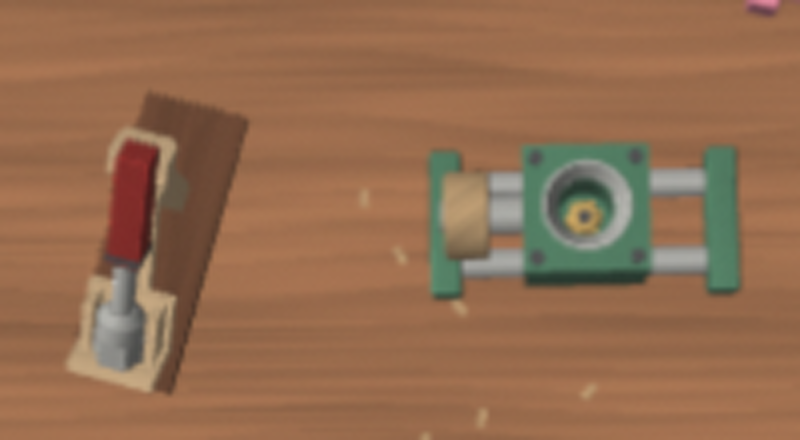

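View pics/sz.png

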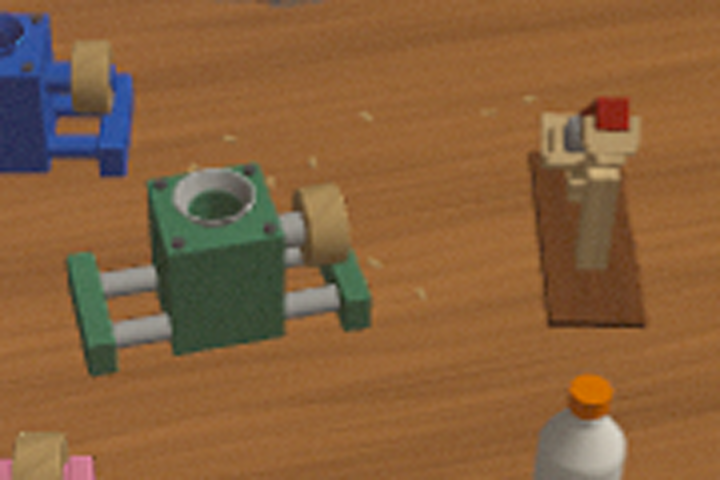

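```bash
python3 - <<'E'
from h import *
t=cam("top");s=cam("scene")
ut=np.array([587,204])/4+[180,200];us=np.array([213,197])/4+[250,180]
print("bore",plane(t,[ut],.112),plane(s,[us],.112),tri(t,ut,s,us))
f=np.array([[150,93],[247,120],[172,392]])/4+[180,200]
fs=np.array([[550,325],[645,325],[530,155]])/4+[250,180]
for z in(0,.008):
  p=plane(t,f,z);print(z,p[:,:2].round(4).tolist(),np.linalg.norm(p[0]-p[1]),np.linalg.norm(p[1]-p[2]),"ctr",(p[0]+p[2])/2, "yaw",np.degrees(np.arctan2(*(p[1]-p[2])[[1,0]])))
  print(plane(s,fs,z)[:,:2].round(4).tolist())
print("face",plane(s,[np.array([613,114])/4+[250,180]],.158))
for n,im,c in(("t",t["img"],t),("s",s["img"],s)):
  hsv=cv2.cvtColor(im,cv2.COLOR_BGR2HSV);m=((hsv[...,0]<6)|(hsv[...,0]>174))&(hsv[...,1]>150);m=m.astype(np.uint8)
  for q in cv2.findContours(m,0,1)[0]:
    if cv2.contourArea(q)>25: print(n,cv2.contourArea(q),cv2.minAreaRect(q))
E
```

```text
bore [[ 0.4861285 -0.1531306  0.112    ]] [[ 0.49270693 -0.15332926  0.112     ]] (array([ 0.48689341, -0.15276718,  0.10699513]), np.float64(0.0010039628188882779))
0 [[0.5833, 0.1515], [0.5632, 0.0824], [0.3724, 0.1335]] 0.07196985685984361 0.19753346534565983 ctr [0.47786218 0.14249071 0.        ] yaw -14.993290434013847
[[0.5659, 0.085], [0.5826, 0.1544], [0.373, 0.1367]]
0.008 [[0.5818, 0.1502], [0.5618, 0.0814], [0.372, 0.1323]] 0.07161175752770786 0.19655060105912267 ctr [0.47690179 0.14121337 0.008     ] yaw -14.993290434013861
[[0.5733, 0.0815], [0.59, 0.1503], [0.3821, 0.1328]]
face [[0.52222229 0.13211466 0.158     ]]
t 223.5 ((212.24945068359375, 249.8809051513672), (9.575718879699707, 28.15830421447754), 5.440331935882568)
s 38.5 ((402.5, 208.0), (6.0, 7.0), 90.0)
```

```bash
python3 -m handwheel '[[[0.036,-0.0195,-0.004,-0.12],[0.072,-0.039,-0.008,-0.24],[0.108,-0.0585,-0.012,-0.36],[0.144,-0.078,-0.016,-0.48],[0.18,-0.0975,-0.02,-0.6],[0.216,-0.117,-0.024,-0.72],[0.252,-0.1365,-0.028,-0.84],[0.288,-0.156,-0.032,-0.96],[0.324,-0.1755,-0.036,-1.08],[0.36,-0.195,-0.04,-1.2],[0.396,-0.2145,-0.04,-1.32],[0.432,-0.234,-0.04,-1.44]]]'
cat > mv.py <<'E'
# print needed shift in current tool axes to world target x y z yaw(deg of tool x)
import sys
from h import *
s=robot.sense();M=R.from_rotvec(s["tool_rot"]).as_matrix();p=s["position"]
a=[float(v) for v in sys.argv[1:]]
y=np.degrees(np.arctan2(M[1,0],M[0,0]))
d=M.T@(np.array(a[:3])-p)
print("t",s["time_s"],"pos",p.round(4),"yaw",y.round(2),"tilt",np.degrees(np.arccos(-M[2,2])).round(2),"F",s["force"].round(2),"T",s["wrist_torque"].round(3),"w",round(s["gripper_width"]*87,1),"q",s["joint_pos"].round(2))
t=-(a[3]-y);t=(t+180)%360-180
print("shift",d.round(4),"turn",np.radians(t).round(4))
E
python3 mv.py .604 -.184 .26 165
```

```text
time_s: 1.25
position: [0.577, -0.2205, 0.2631]
tool_rot: [1.861, 2.53, -0.0]
force: [0.4, -0.6, -0.5]
gripper_width: 1.001
t 1.25 pos [ 0.577  -0.2205  0.2631] yaw 107.34 tilt 0.06 F [ 0.44 -0.61 -0.46] T [-0.007 -0.15  -0.007] w 87.1 q [ 0.66  0.39 -0.5   1.61  0.19  1.2   0.43]
shift [0.0268 0.0366 0.0031] turn -1.0064
```

```bash
python3 -m handwheel '[[[0.004,0.004,0,-0.12],[0.008,0.008,0,-0.24],[0.012,0.012,0,-0.36],[0.016,0.016,0,-0.48],[0.02,0.02,0,-0.6],[0.024,0.028,0,-0.72],[0.027,0.032,0,-0.84],[0.027,0.036,0,-0.96],[0.027,0.036,0.003,-1.006],[0.027,0.036,0.003,-1.006]]]'
python3 mv.py .604 -.184 .26 165
python3 - <<'E'
from h import *
c=cam("wrist");cv2.imwrite("pics/w1.png",c["img"]);print(proj(c,[.488,-.153,.112]))
np.savez("w1.npz",**{k:np.array(c[k]) for k in("img","mtx","dist","eye","rotation")})
E
```

```text
time_s: 2.08
position: [0.6024, -0.1856, 0.2588]
tool_rot: [-0.418, -3.113, -0.001]
force: [-0.0, -1.3, -0.3]
gripper_width: 1.0
t 2.0833 pos [ 0.6024 -0.1856  0.2588] yaw 164.71 tilt 0.07 F [-0.04 -1.28 -0.34] T [ 0.066 -0.136  0.042] w 87.0 q [ 0.73  0.46 -0.71  1.57  0.31  1.23  1.28]
shift [-0.0012  0.002  -0.0012] turn -0.0051
[[323.21490707  77.8481981 ]]
```

View pics/w1.png

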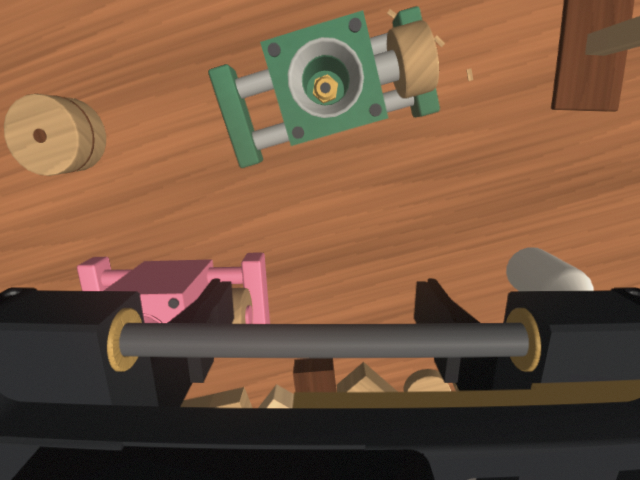

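```bash
cat > bore.py <<'E'
from h import *
def bore(c,approx):
    im=c["img"];u0=proj(c,approx)[0]
    hsv=cv2.cvtColor(im,cv2.COLOR_BGR2HSV)
    m=((hsv[...,1]<60)).astype(np.uint8)
    yy,xx=np.mgrid[:480,:640]
    m[(xx-u0[0])**2+(yy-u0[1])**2>55**2]=0
    q=max(cv2.findContours(m,0,1)[0],key=cv2.contourArea);q=cv2.convexHull(q)
    e=cv2.fitEllipse(q);return e
if __name__=="__main__":
    c=dict(np.load("w1.npz"));e=bore(c,[.488,-.153,.112]);print(e)
    print(plane(c,[e[0]],.112))
    g=c["img"].copy();cv2.ellipse(g,e,(0,0,255),1)
    hsv=cv2.cvtColor(c["img"],cv2.COLOR_BGR2HSV)
    m=((hsv[...,0]>12)&(hsv[...,0]<28)&(hsv[...,1]>110)&(hsv[...,2]>120)).astype(np.uint8)
    yy,xx=np.mgrid[:480,:640];m[(xx-e[0][0])**2+(yy-e[0][1])**2>28**2]=0
    q=max(cv2.findContours(m,0,1)[0],key=cv2.contourArea);n=cv2.minEnclosingCircle(cv2.convexHull(q));print(n,plane(c,[n[0]],.048))
    cv2.imwrite("pics/w1z.png",cv2.resize(g[20:150,250:400],None,fx=5,fy=4.6*5/4.6,interpolation=cv2.INTER_NEAREST)[:600])
    v=plane(c,[e[0],[e[0][0]+e[1][0]/2,e[0][1]]],.112);print(np.linalg.norm(v[1]-v[0])*2)
E
python3 bore.py
```

```text
((325.3137512207031, 77.07557678222656), (76.62986755371094, 80.9985580444336), 1.5298494100570679)
[[ 0.48788529 -0.15128168  0.112     ]]
((325.5, 88.5), 13.729630470275879) [[ 0.4893586  -0.15115331  0.048     ]]
0.059430552063185864
```

View pics/w1z.png

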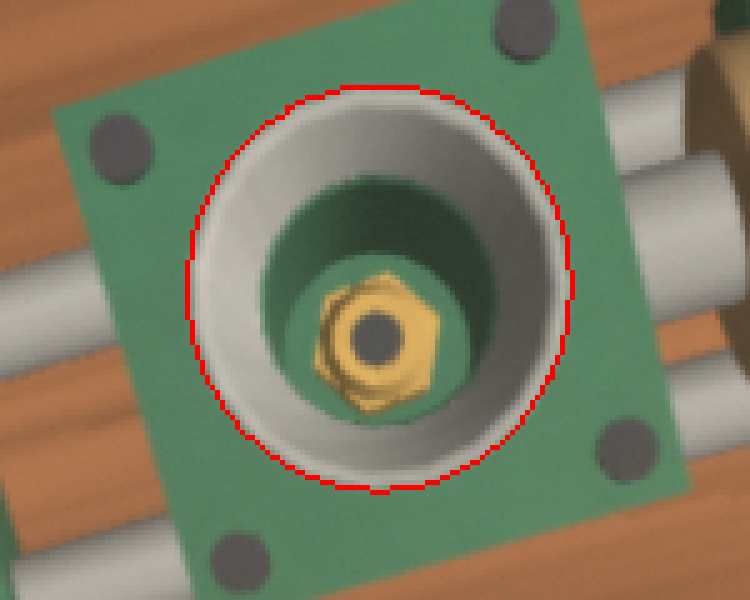

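```bash
python3 - <<'E'
from h import *
c=dict(np.load("w1.npz"))
k=np.array([[388,270],[440,318],[435,378],[370,412],[316,370],[322,298]])/5+[250,20]-.4
p=plane(c,k,.046);m=p.mean(0);d=p-m;print(m,np.linalg.norm(d,axis=1)); a=np.degrees(np.arctan2(d[:,1],d[:,0]));print(a,a%60)
E
python3 -m handwheel '[[[0.01,0.036,0,0],[0.02,0.072,0,0],[0.03,0.108,0,0],[0.04,0.144,0,0],[0.05,0.18,0,0],[0.06,0.216,0,0],[0.07,0.25,0,0],[0.08,0.285,0,0],[0.08,0.285,0,0]]]'
python3 mv.py .6 .11 .26 165
python3 - <<'E'
from h import *
c=cam("wrist");cv2.imwrite("pics/w2.png",c["img"])
np.savez("w2.npz",**{k:np.array(c[k]) for k in("img","mtx","dist","eye","rotation")})
E
```

```text
[ 0.48853367 -0.15111199  0.046     ] [0.01280307 0.01232871 0.01261762 0.01288816 0.01294079 0.01315277]
[ 156.72010216   94.41357935   43.06417216  -22.50745802  -81.79109456
 -141.28745294] [36.72010216 34.41357935 43.06417216 37.49254198 38.20890544 38.71254706]
time_s: 2.88
position: [0.5988, 0.1204, 0.2607]
tool_rot: [-0.403, -3.116, -0.01]
force: [-1.3, 1.1, 0.8]
gripper_width: 1.001
t 2.8833 pos [0.5988 0.1204 0.2607] yaw 165.27 tilt 0.35 F [-1.31  1.13  0.77] T [ 0.165 -0.039  0.028] w 87.1 q [ 0.3   0.44 -0.78  1.62  0.32  1.22  0.77]
shift [-0.0038 -0.0097  0.0006] turn 0.0048
```

View pics/w2.png

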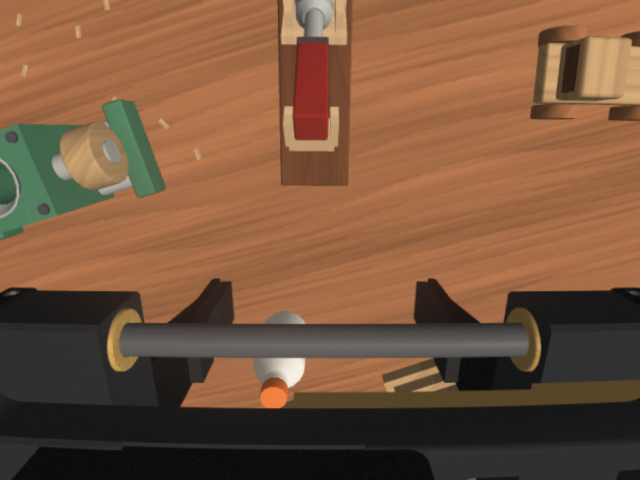

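```bash
python3 - <<'E'
from h import *
c=dict(np.load("w2.npz"));g=c["img"]
cv2.imwrite("pics/w2z.png",cv2.resize(g[0:200,230:400],None,fx=3,fy=3,interpolation=cv2.INTER_CUBIC))
hsv=cv2.cvtColor(g,cv2.COLOR_BGR2HSV);m=(((hsv[...,0]<6)|(hsv[...,0]>174))&(hsv[...,1]>150)).astype(np.uint8)
q=max(cv2.findContours(m,0,1)[0],key=cv2.contourArea)
print(cv2.boundingRect(q))
for y in range(40,142,6):
    x=np.where(m[y])[0];x=x[(x>280)&(x<345)]
    if len(x):print(y,x.min(),x.max(),g[y,312])
E
```

```text
(294, 42, 35, 98)
46 297 327 [ 37  43 136]
52 297 327 [ 36  44 137]
58 297 327 [ 38  45 139]
64 296 327 [ 38  45 138]
70 296 328 [ 36  43 136]
76 296 328 [ 38  44 139]
82 295 328 [ 35  44 138]
88 295 328 [ 38  45 140]
94 295 328 [ 39  46 141]
100 294 327 [ 37  44 137]
106 294 328 [ 39  47 139]
112 294 328 [ 37  44 139]
118 294 327 [ 37  45 136]
124 294 327 [ 38  47 135]
130 295 327 [ 37  45 132]
136 295 327 [ 38  46 133]
```

View pics/w2z.png

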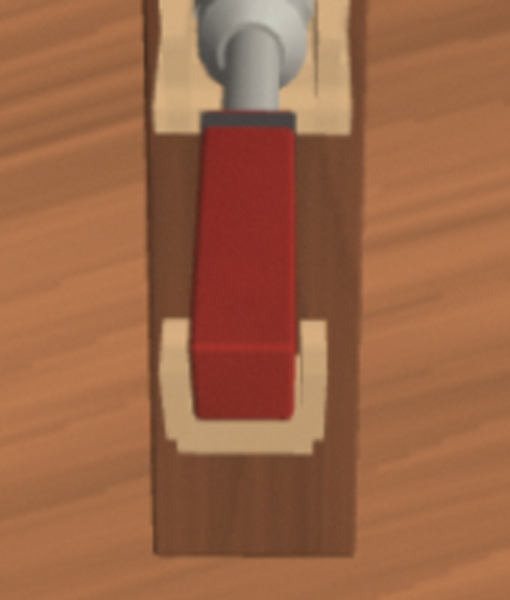

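```bash
python3 - <<'E'
from h import *
c=dict(np.load("w2.npz"))
k=.7071
a=plane(c,[[311.2,115.3]],.034+k*.175+k*.012)[0];b=plane(c,[[311,139]],.034+k*.175-k*.012)[0]
h=plane(c,[[313,37.7]],.034+k*.086+k*.012)[0]
print(a,b,(a+b)/2,h)
d=a-h;print("yaw",np.degrees(np.arctan2(d[1],d[0])),np.linalg.norm(d), "expect .089")
f=plane(c,np.array([[153,553],[353,555],[147,100],[365,100]])/3+[230,0],.008);print(f,np.degrees(np.arctan2(*(f[0]-f[1])[[1,0]])))
u=np.array([np.cos(np.radians(-15)),np.sin(np.radians(-15)),0])
top=(a+b)/2
for s in(.118,.128): print(s,top-u*k*(.175-s))
E
```

```text
[0.51153368 0.13701051 0.1662277 ] [0.52629033 0.13239276 0.1492573 ] [0.51891201 0.13470164 0.1577425 ] [0.45218498 0.15293096 0.1032958 ]
yaw -15.016224777635884 0.08795540442777744 expect .089
[[0.56606805 0.08307256 0.008     ]
 [0.58581702 0.15468593 0.008     ]
 [0.41786266 0.12438602 0.008     ]
 [0.4366683  0.19574324 0.008     ]] -105.41737697455484
0.118 [0.47998066 0.14513326 0.1577425 ]
0.128 [0.48681072 0.14330315 0.1577425 ]
```

```bash
python3 - <<'E'
from h import *
c=dict(np.load("w2.npz"));k=.7071
u=np.array([np.cos(np.radians(-15)),np.sin(np.radians(-15)),0]);v=np.array([-u[1],u[0],0])
top=np.array([.5189,.1347,.1577]);
ax=k*u+[0,0,k];n=-k*u+[0,0,k]
for s in(151,160,169):
  for P in(-12,0,6,12): print(s,P,(proj(c,top+ax*(s-175)/1000+n*P/1000+v*-.019)[0]-[230,0])*3)
E
python3 mv.py .485 .1438 .26 165
```

```text
151 -12 [169.38492689 348.80910394]
151 0 [165.50815386 310.43104164]
151 6 [163.46342815 290.14761506]
151 12 [161.34293258 269.08159187]
160 -12 [167.57492707 374.77350001]
160 0 [163.54894537 336.69544436]
160 6 [161.42281833 316.5459682 ]
160 12 [159.21591374 295.60091462]
169 -12 [165.71059351 401.64755071]
169 0 [161.52784796 363.92403735]
169 6 [159.31603774 343.93702716]
169 12 [157.01805747 323.14226843]
t 2.9333 pos [0.5996 0.116  0.2603] yaw 165.07 tilt 0.14 F [ 0.21 -0.81  0.25] T [ 0.035 -0.152  0.016] w 87.2 q [ 0.3   0.44 -0.78  1.62  0.32  1.22  0.77]
shift [ 0.1179 -0.0027  0.0003] turn 0.0013
```

```bash
python3 -m handwheel '[[[0.038,-0.001,0,0.001],[0.076,-0.002,0,0.001],[0.114,-0.0027,0,0.001],[0.114,-0.0027,0.02,0.001],[0.114,-0.0027,0.05,0.001],[0.114,-0.0027,0.08,0.001],[0.114,-0.0027,0.1,0.001],[0.114,-0.0027,0.1,0.001]]]' 0.06
python3 mv.py .4888 .1428 .108 165
python3 - <<'E'
from h import *
c=cam("wrist");cv2.imwrite("pics/w3.png",c["img"])
E
```

```text
time_s: 3.6
position: [0.4878, 0.135, 0.1559]
tool_rot: [-0.424, -3.106, 0.006]
force: [-0.1, -0.9, -0.1]
gripper_width: 0.695
t 3.6 pos [0.4878 0.135  0.1559] yaw 164.44 tilt 0.46 F [-0.13 -0.88 -0.14] T [ 0.034 -0.087 -0.018] w 60.5 q [ 0.29  0.38 -0.79  1.96  0.33  0.94  0.63]
shift [0.0008 0.008  0.0478] turn -0.0098
```

View pics/w3.png

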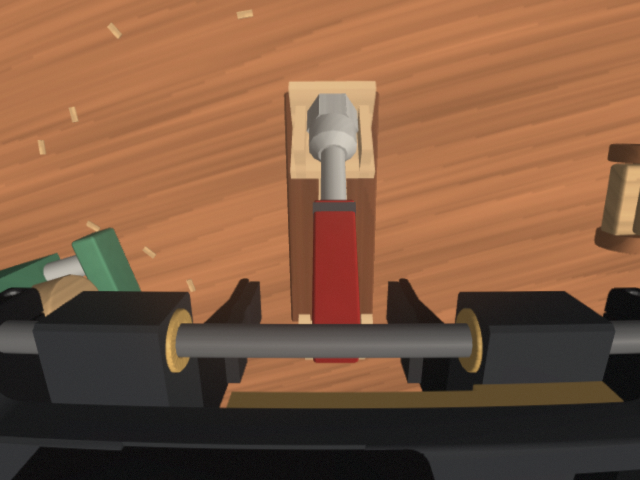

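```bash
python3 -m handwheel '[[[0,0,0,0],[0,0,0,0]]]'
python3 mv.py .4888 .1428 .108 165
```

```text
time_s: 3.82
position: [0.4915, 0.138, 0.1612]
tool_rot: [0.422, 3.11, 0.002]
force: [1.1, 0.4, 0.9]
gripper_width: 0.687
t 3.8167 pos [0.4915 0.138  0.1612] yaw 164.53 tilt 0.18 F [1.15 0.37 0.91] T [ 0.119 -0.111  0.004] w 59.8 q [ 0.29  0.37 -0.8   1.95  0.33  0.94  0.63]
shift [0.0041 0.0038 0.0532] turn -0.0082
```

```bash
python3 -m handwheel '[[[0.003,0.004,0.01,-0.007],[0.003,0.004,0.025,-0.007],[0.003,0.004,0.04,-0.007],[0.003,0.004,0.052,-0.007],[0.003,0.004,0.052,-0.007],[0.003,0.004,0.052,-0.007]]]'
python3 mv.py .4888 .1428 .108 165
python3 - <<'E'
from h import *
c=cam("wrist");cv2.imwrite("pics/w4.png",c["img"])
c=cam("scene");cv2.imwrite("pics/s4.png",cv2.resize(c["img"][150:290,300:500],None,fx=4,fy=4,interpolation=cv2.INTER_CUBIC))
E
```

```text
time_s: 4.32
position: [0.4882, 0.1428, 0.1074]
tool_rot: [-0.409, -3.114, 0.0]
force: [-0.3, 0.4, -0.3]
gripper_width: 0.686
t 4.3167 pos [0.4882 0.1428 0.1074] yaw 165.03 tilt 0.04 F [-0.27  0.36 -0.3 ] T [ 0.073 -0.19   0.007] w 59.7 q [ 0.23  0.45 -0.75  2.01  0.41  0.84  0.56]
shift [-0.0006  0.0002 -0.0006] turn 0.0004
```

View pics/w4.png

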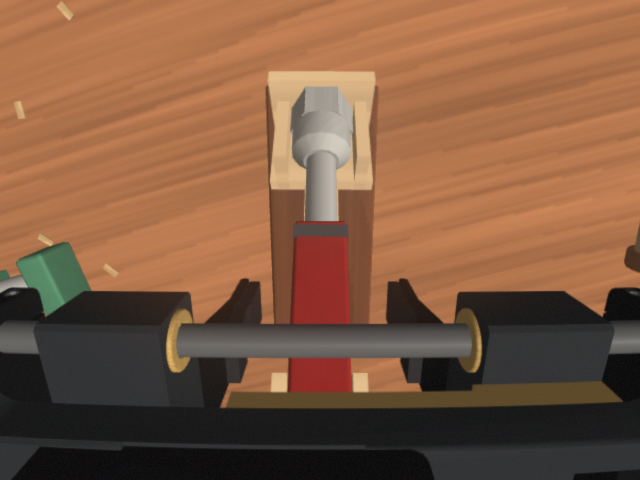

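View pics/s4.png

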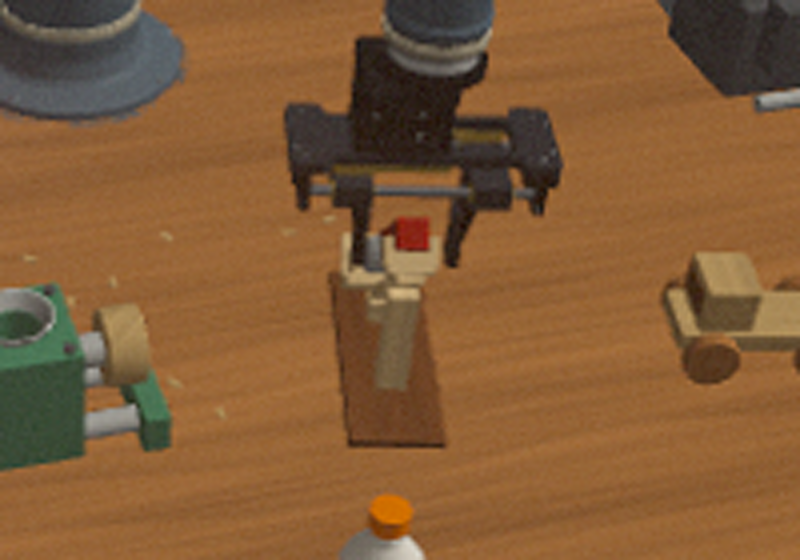

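```bash
python3 -m handwheel '[[[0,0,0,0],[0,0,0,0],[0,0,0,0],[0,0,0,0],[0,0,0,0]]]' 0.0 40
python3 mv.py .4888 .1428 .2 165
```

```text
time_s: 4.83
position: [0.4885, 0.1425, 0.1077]
tool_rot: [0.41, 3.114, 0.0]
force: [0.4, -0.5, 0.5]
gripper_width: 0.399
t 4.8333 pos [0.4885 0.1425 0.1077] yaw 164.99 tilt 0.03 F [ 0.35 -0.47  0.52] T [ 0.113 -0.156  0.016] w 34.7 q [ 0.23  0.45 -0.75  2.01  0.41  0.84  0.56]
shift [-0.0002  0.0004 -0.0923] turn -0.0002
```

```bash
python3 -m handwheel '[[[0,0,0,0],[0,0,0,0],[0,0,0,0],[0,0,0,0],[0,0,0,0]]]'
python3 mv.py .4888 .1428 .2 165
```

```text
time_s: 5.25
position: [0.4884, 0.1421, 0.1076]
tool_rot: [-0.41, -3.115, 0.002]
force: [-1.4, -1.9, 3.4]
gripper_width: 0.269
t 5.25 pos [0.4884 0.1421 0.1076] yaw 165.0 tilt 0.06 F [-1.39 -1.85  3.37] T [-0.538  0.077  0.103] w 23.4 q [ 0.23  0.45 -0.75  2.01  0.41  0.84  0.56]
shift [-0.0003  0.0007 -0.0924] turn 0.0001
```

Gripped at 24 mm. Lift straight up.

```bash
python3 -m handwheel '[[[0,0,-0.01,0],[0,0,-0.025,0],[0,0,-0.045,0],[0,0,-0.065,0],[0,0,-0.085,0],[0,0,-0.1,0],[0,0,-0.11,0],[0,0,-0.11,0],[0,0,-0.11,0]]]'
python3 mv.py .4888 .1428 .2 165
python3 - <<'E'
from h import *
c=cam("wrist");cv2.imwrite("pics/w5.png",c["img"])
c=cam("scene");cv2.imwrite("pics/s5.png",cv2.resize(c["img"][120:290,300:500],None,fx=3.5,fy=3.5,interpolation=cv2.INTER_CUBIC))
E
```

```text
time_s: 6.0
position: [0.4882, 0.1425, 0.2174]
tool_rot: [0.41, 3.115, 0.0]
force: [-0.2, 0.5, -3.9]
gripper_width: 0.271
t 6.0 pos [0.4882 0.1425 0.2174] yaw 164.99 tilt 0.01 F [-0.22  0.48 -3.95] T [ 0.008 -0.236  0.006] w 23.6 q [ 0.33  0.31 -0.83  1.89  0.26  1.05  0.69]
shift [-0.0005  0.0004  0.0174] turn -0.0001
```

View pics/w5.png

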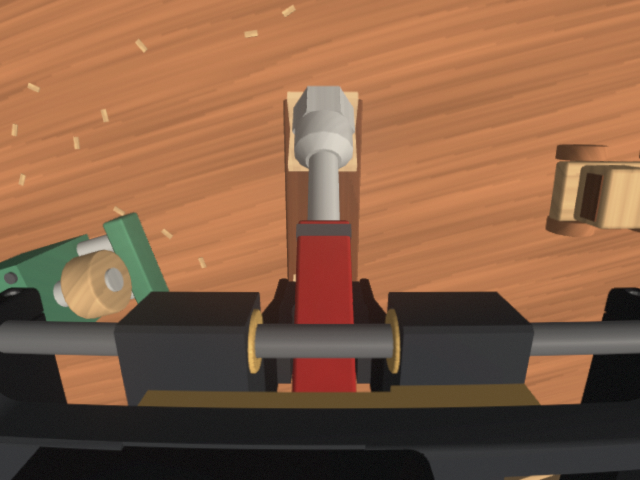

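View pics/s5.png

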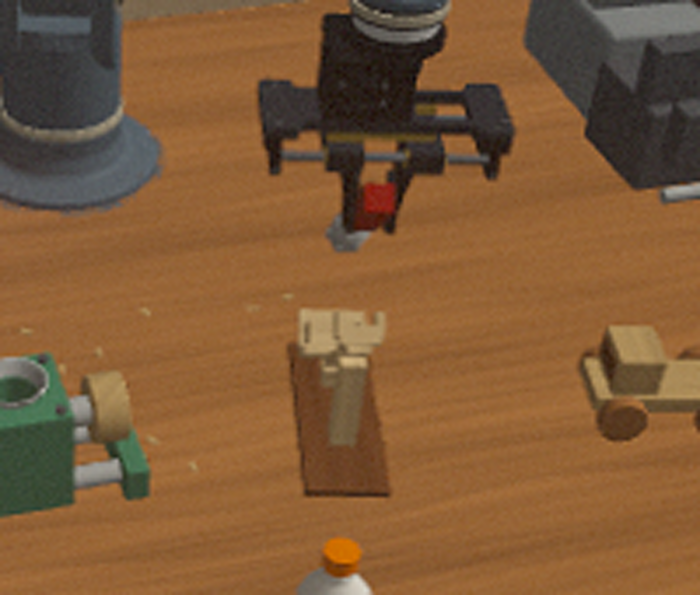

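```bash
python3 -m handwheel '[[[-0.01,-0.028,0,0],[-0.02,-0.057,0,0],[-0.03,-0.085,0,0],[-0.041,-0.113,0.01,0],[-0.041,-0.113,0.04,0],[-0.041,-0.113,0.06,0],[-0.041,-0.113,0.08,0],[-0.041,-0.113,0.089,0],[-0.041,-0.113,0.089,0],[-0.041,-0.113,0.089,0]]]'
python3 -m handwheel '[[[0,0,0,0],[0,0,0,0],[0,0,0,0]]]' - 12
python3 mv.py .4988 .0225 .128 165
python3 - <<'E'
from h import *
c=cam("wrist");cv2.imwrite("pics/w6.png",c["img"])
E
```

```text
time_s: 6.93
position: [0.4986, 0.0232, 0.1283]
tool_rot: [-0.409, -3.114, -0.001]
force: [0.6, -0.0, -3.5]
gripper_width: 0.275
time_s: 7.18
position: [0.4995, 0.023, 0.1296]
tool_rot: [0.41, 3.113, 0.0]
force: [0.9, -0.5, -3.3]
gripper_width: 0.274
t 7.1833 pos [0.4995 0.023  0.1296] yaw 165.01 tilt 0.12 F [ 0.87 -0.47 -3.31] T [ 0.013 -0.248  0.066] w 23.8 q [ 0.47  0.39 -0.74  2.01  0.35  0.87  0.85]
shift [ 0.0005 -0.0006  0.0016] turn 0.0001
```

View pics/w6.png

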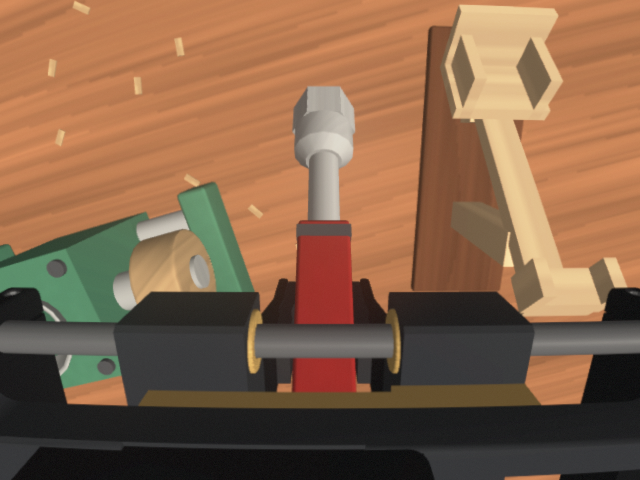

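```bash
cat > look.py <<'E'
import sys
from h import *
c=cam("wrist");cv2.imwrite(f"pics/{sys.argv[1]}.png",c["img"][60:300,200:450])
E
python3 -m handwheel '[[[0,0,0,0],[0,0,0,0],[0,0,0,0]]]' - 7
python3 look.py w7
```

```text
time_s: 7.48
position: [0.4988, 0.0227, 0.1288]
tool_rot: [0.41, 3.114, -0.0]
force: [-0.8, 0.1, -2.9]
gripper_width: 0.275
```

View pics/w7.png

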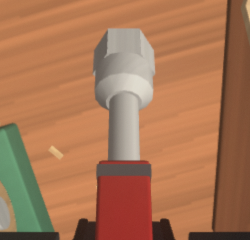

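```bash
python3 - <<'E'
from h import *
c=dict(np.load("w1.npz"))
cv2.imwrite("pics/w1b.png",cv2.resize(c["img"][0:180,200:450],None,fx=3.2,fy=3.2))
E
python3 - <<'E'
from h import *
c=dict(np.load("w1.npz"))
k=np.array([[262,42],[365,11],[388,117],[291,145]])
k2=k
p=plane(c,k2,.1);print(p.round(4),p.mean(0))
for i in range(4):
  d=p[(i+1)%4]-p[i];print(np.degrees(np.arctan2(d[1],d[0])),np.linalg.norm(d))
E
```

```text
[[ 0.4476 -0.1921  0.1   ]
 [ 0.4474 -0.1082  0.1   ]
 [ 0.5297 -0.109   0.1   ]
 [ 0.5303 -0.1927  0.1   ]] [ 0.48876028 -0.15047716  0.1       ]
90.12070731964411 0.08392241543847398
-0.5517200457589102 0.08229773585898463
-89.61081537031403 0.08369541167406098
179.6093904164341 0.08268754050916219
```

View pics/w1b.png

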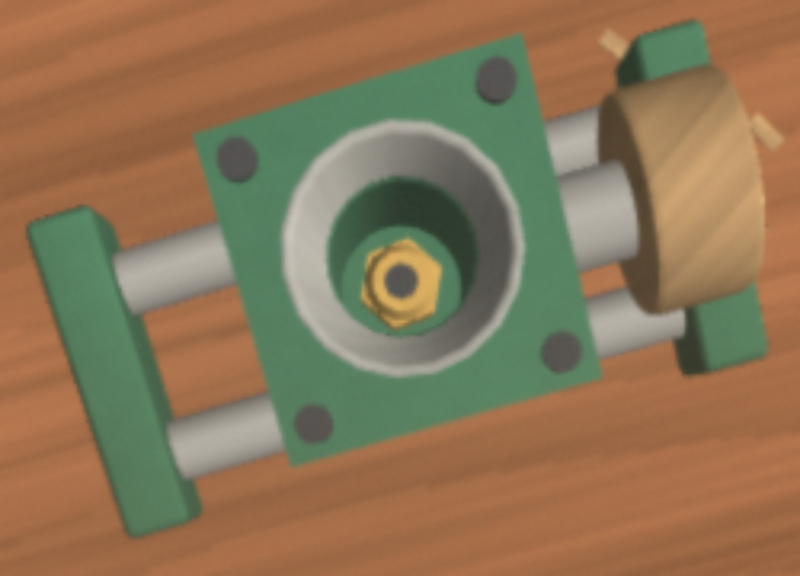

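```bash
python3 -m handwheel '[[[0,0,0,0],[0,0,-0.035,0],[0,0,-0.075,0],[-0.02,-0.012,-0.105,0],[-0.05,-0.03,-0.112,-0.05],[-0.083,-0.05,-0.112,-0.1],[-0.116,-0.071,-0.112,-0.15],[-0.15,-0.092,-0.112,-0.2],[-0.18,-0.11,-0.112,-0.262],[-0.205,-0.125,-0.112,-0.262],[-0.205,-0.125,-0.112,-0.262],[-0.205,-0.125,-0.112,-0.262]]]' - 20
python3 mv.py .665 -.151 .146 180
python3 - <<'E'
from h import *
c=cam("wrist");cv2.imwrite("pics/w8.png",c["img"])
E
```

```text
time_s: 8.53
position: [0.6646, -0.1531, 0.2389]
tool_rot: [-0.006, -3.14, -0.002]
force: [-1.1, 1.2, -4.7]
gripper_width: 0.275
t 8.5333 pos [ 0.6646 -0.1531  0.2389] yaw 179.79 tilt 0.12 F [-1.12  1.19 -4.74] T [ 0.173 -0.163 -0.009] w 23.9 q [ 0.64  0.57 -0.73  1.46  0.39  1.26  1.43]
shift [-0.0006  0.0021  0.0929] turn -0.0036
```

View pics/w8.png

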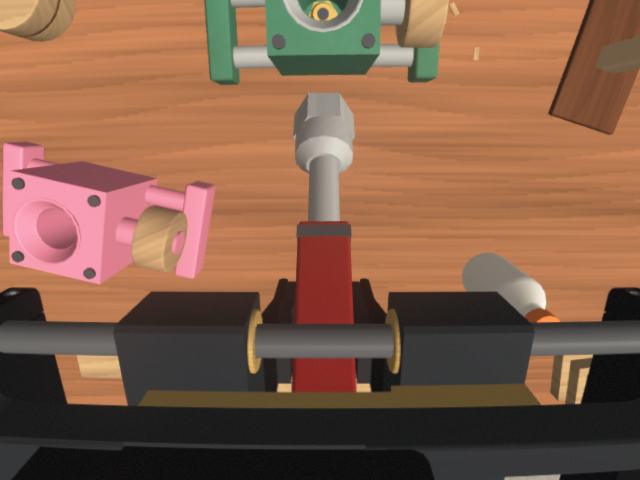

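```bash
python3 -m handwheel '[[[0,0.001,0.03,0],[0,0.001,0.06,0],[0,0.001,0.083,0],[0,0.001,0.093,0],[0.01,0.001,0.093,0],[0.02,0.001,0.093,0],[0.02,0.001,0.093,0]]]' - 12
python3 mv.py .665 -.151 .146 180
python3 - <<'E'
from h import *
c=cam("wrist");cv2.imwrite("pics/w9.png",c["img"][:300])
E
```

```text
time_s: 9.17
position: [0.6427, -0.1493, 0.1485]
tool_rot: [0.002, -3.141, 0.001]
force: [-0.4, -0.5, -2.8]
gripper_width: 0.275
t 9.1667 pos [ 0.6427 -0.1493  0.1485] yaw -179.93 tilt 0.07 F [-0.42 -0.55 -2.79] T [ 0.105 -0.115 -0.069] w 23.9 q [ 0.64  0.61 -0.71  1.62  0.44  1.08  1.38]
shift [-0.0223 -0.0017  0.0025] turn 0.0013
```

View pics/w9.png

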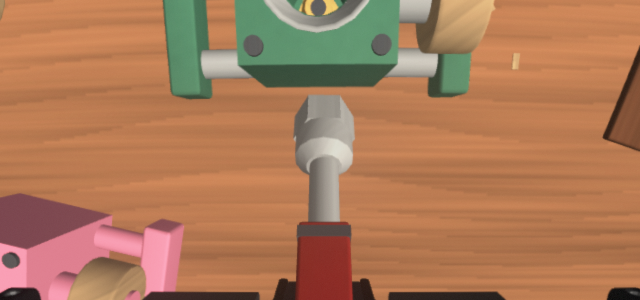

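```bash
python3 -m handwheel '[[[0.01,0,0,0],[0.02,0,0,0],[0.028,0,0,0],[0.036,0,0,0],[0.044,0,0,0],[0.05,0,0,0],[0.05,0,0,0]]]'
python3 mv.py .547 -.151 .146 180
python3 - <<'E'
from h import *
c=cam("wrist");cv2.imwrite("pics/w10.png",c["img"][:300])
E
```

```text
time_s: 9.8
position: [0.5926, -0.1503, 0.1475]
tool_rot: [-0.0, -3.14, 0.001]
force: [0.6, -0.6, -3.6]
gripper_width: 0.277
t 9.8 pos [ 0.5926 -0.1503  0.1475] yaw 179.99 tilt 0.11 F [ 0.64 -0.61 -3.6 ] T [ 0.114 -0.429 -0.032] w 24.1 q [ 0.7   0.55 -0.73  1.74  0.42  1.02  1.39]
shift [ 0.0456 -0.0007  0.0016] turn -0.0002
```

View pics/w10.png

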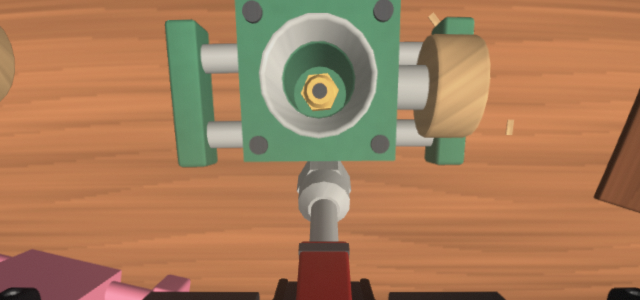

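```bash
python3 -m handwheel '[[[0.008,0,0,0],[0.016,0,0,0],[0.023,0,0,0],[0.03,0,0,0],[0.036,0,0,0],[0.04,0,0,0],[0.04,0,0,0]]]'
python3 mv.py .547 -.151 .146 180
python3 - <<'E'
from h import *
c=cam("wrist");cv2.imwrite("pics/w11.png",c["img"])
np.savez("w11.npz",**{k:np.array(c[k]) for k in("img","mtx","dist","eye","rotation")})
c=cam("scene");cv2.imwrite("pics/s11.png",cv2.resize(c["img"][150:300,220:420],None,fx=4,fy=4,interpolation=cv2.INTER_CUBIC))
E
```

```text
time_s: 10.43
position: [0.553, -0.1501, 0.1475]
tool_rot: [-0.0, -3.14, 0.001]
force: [0.7, -0.3, -3.2]
gripper_width: 0.276
t 10.4333 pos [ 0.553  -0.1501  0.1475] yaw 180.0 tilt 0.09 F [ 0.66 -0.28 -3.25] T [ 0.162 -0.393 -0.061] w 24.0 q [ 0.75  0.49 -0.75  1.83  0.4   0.98  1.41]
shift [ 0.006  -0.0009  0.0015] turn -0.0001
```

View pics/w11.png

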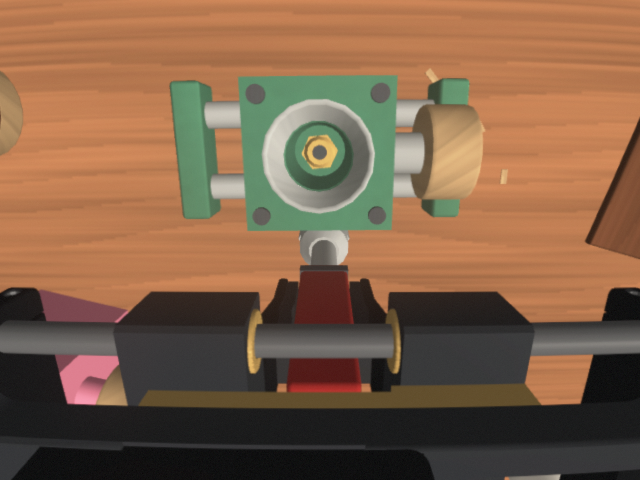

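View pics/s11.png

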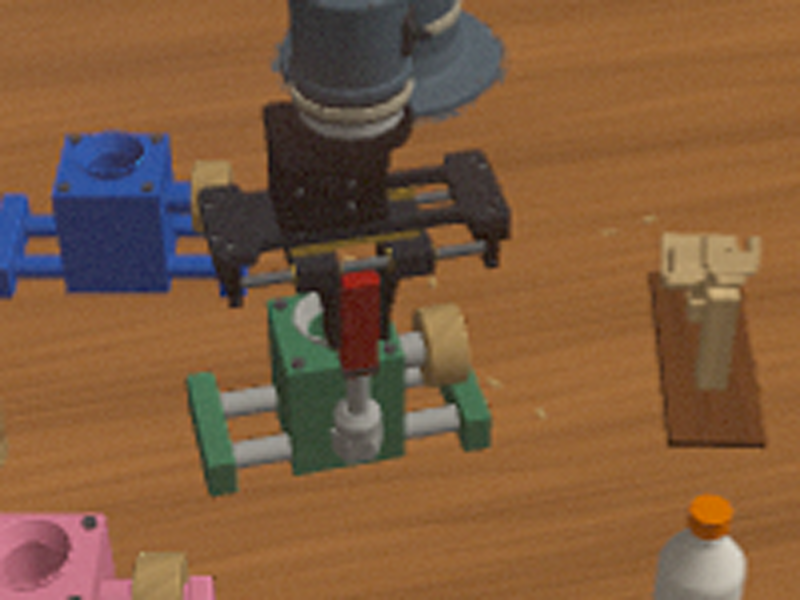

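```bash
python3 -m handwheel '[[[0.003,0,0,0],[0.006,0,0,0],[0.008,0,0,0],[0.008,0,0,0],[0.008,0,0,0]]]'
python3 mv.py .547 -.151 .146 180
```

```text
time_s: 10.95
position: [0.5464, -0.1501, 0.1477]
tool_rot: [-0.0, 3.141, -0.0]
force: [1.7, -0.9, -2.4]
gripper_width: 0.276
t 10.95 pos [ 0.5464 -0.1501  0.1477] yaw -179.99 tilt 0.01 F [ 1.69 -0.92 -2.38] T [ 0.068 -0.749  0.016] w 24.0 q [ 0.76  0.48 -0.75  1.84  0.39  0.97  1.41]
shift [-0.0006 -0.0009  0.0017] turn 0.0002
```

```bash
python3 -m handwheel '[[[0.002,0,0,0],[0.003,0,0,0],[0.003,0,0,0]]]'
python3 mv.py .547 -.151 .146 180
python3 look.py w12
python3 - <<'E'
from h import *
c=cam("scene");cv2.imwrite("pics/s12.png",cv2.resize(c["img"][190:290,260:360],None,fx=6,fy=6,interpolation=cv2.INTER_CUBIC))
E
```

```text
time_s: 11.2
position: [0.5435, -0.15, 0.1477]
tool_rot: [-0.0, 3.141, -0.0]
force: [2.1, -0.3, -2.9]
gripper_width: 0.278
t 11.2 pos [ 0.5435 -0.15    0.1477] yaw -179.99 tilt 0.04 F [ 2.08 -0.26 -2.92] T [ 0.032 -0.916 -0.008] w 24.1 q [ 0.77  0.47 -0.76  1.85  0.39  0.97  1.42]
shift [-0.0035 -0.001   0.0017] turn 0.0002
```

View pics/w12.png

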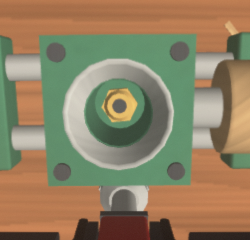

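View pics/s12.png

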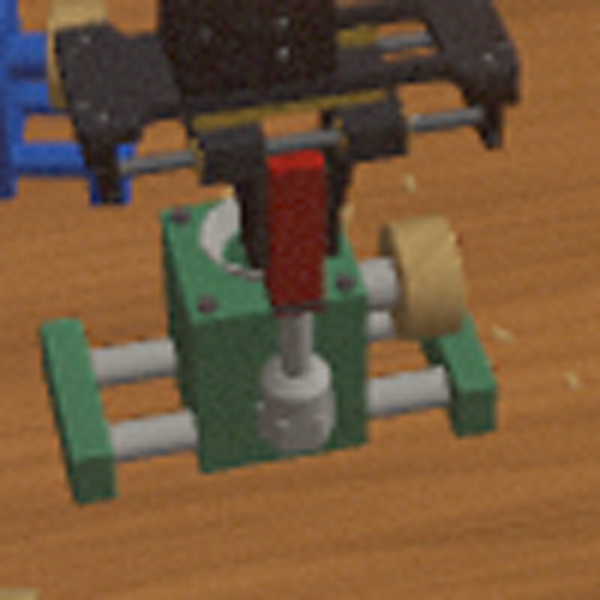

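```bash
python3 - <<'E'
from h import *
c=cam("wrist");cv2.imwrite("pics/w13.png",cv2.resize(c["img"][220:290,270:380],None,fx=6,fy=6,interpolation=cv2.INTER_CUBIC))
s=robot.sense();g=s["position"]+[0,0,.0187];print(g)
f=lambda t,S,P: g+[ (S-131)/1e3*np.sin(t)-P/1e3*np.cos(t),0,(S-131)/1e3*np.cos(t)+P/1e3*np.sin(t)]
for d in(-10,-5,0,5,10):
  t=np.radians(d)
  print(d,"collar",proj(c,f(t,86,12))[0].round(1),"shoulder far-side",proj(c,f(t,36,17))[0].round(1),"bottom",proj(c,f(t,0,17))[0].round(1))
E
```

```text
[ 0.54358246 -0.14998957  0.16638434]
-10 collar [320.8 271.6] shoulder far-side [321.3 250.2] bottom [321.6 243.9]
-5 collar [320.8 265. ] shoulder far-side [321.3 238.4] bottom [321.6 229.5]
0 collar [320.8 258.6] shoulder far-side [321.3 226.7] bottom [321.5 215.1]
5 collar [320.7 252.4] shoulder far-side [321.2 215.2] bottom [321.5 200.7]
10 collar [320.7 246.5] shoulder far-side [321.2 203.7] bottom [321.4 186.2]
```

View pics/w13.png

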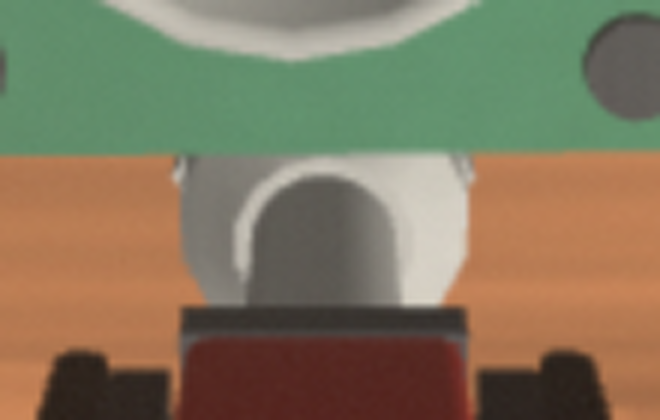

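```bash
python3 - <<'E'
from h import *
c=cam("wrist")
print("block edge",proj(c,[.53,-.15,.1]),"bore",proj(c,[.488,-.151,.112]))
s=robot.sense();g=s["position"]+[0,0,.0187]
f=lambda t,S,P,v=0: g+[ (S-131)/1e3*np.sin(t)-P/1e3*np.cos(t),v,(S-131)/1e3*np.cos(t)+P/1e3*np.sin(t)]
for d in(-10,-5,0):
  t=np.radians(d)
  print(d,"s36 axis",proj(c,f(t,36,0))[0].round(1),"sh L/R",proj(c,f(t,36,0,.017))[0].round(1),"handle L/R",proj(c,[f(t,86,12,.012),f(t,86,12,-.012),f(t,100,12,.012)]).round(1).tolist())
print(plane(c,[[321,270.8]],.1214),plane(c,[[321,245.3]],.1))
E
```

```text
block edge [[320.95641806 244.17695596]] bore [[318.72866906 174.58881778]]
-10 s36 axis [321.3 274.8] sh L/R [346.2 274.8] handle L/R [[342.7, 271.5], [298.7, 271.5], [344.1, 276.7]]
-5 s36 axis [321.2 262.9] sh L/R [346.3 262.9] handle L/R [[342.8, 264.8], [298.5, 264.9], [344.3, 272.0]]
0 s36 axis [321.2 251.1] sh L/R [346.4 251.1] handle L/R [[343.0, 258.4], [298.2, 258.5], [344.4, 267.6]]
[[ 0.53858412 -0.14986318  0.1214    ]] [[ 0.53069226 -0.14997598  0.1       ]]
```

```bash
python3 - <<'E'
from h import *
c=cam("wrist")
x1,x2=270+182/6,270+467/6
for z in(.1214,.127,.133,.139):
  p=plane(c,[[x1,270.8],[x2,270.8]],z);print(z,p.mean(0).round(4),np.linalg.norm(p[0]-p[1]))
# shaft at collar bottom
x1,x2=270+246/6,270+400/6
for z in(.1,.11,.12,.13):
  p=plane(c,[[x1,270],[x2,270]],z);print(z,p.mean(0).round(4),np.linalg.norm(p[0]-p[1]))
x1,x2=270+181/6,270+469/6
for z in(.06,.07,.08,.09):
  p=plane(c,[[x1,255],[x2,255]],z);print(z,p.mean(0).round(4),np.linalg.norm(p[0]-p[1]))
E
```

```text
0.1214 [ 0.5385 -0.1483  0.1214] 0.025701359309342486
0.127 [ 0.5364 -0.1483  0.127 ] 0.024938815007714818
0.133 [ 0.5341 -0.1483  0.133 ] 0.02412180325597093
0.139 [ 0.5318 -0.1483  0.139 ] 0.02330479150422704
0.1 [ 0.5462 -0.1484  0.1   ] 0.015449625713095015
0.11 [ 0.5424 -0.1484  0.11  ] 0.014714442330986186
0.12 [ 0.5386 -0.1484  0.12  ] 0.013979258948877384
0.13 [ 0.5348 -0.1484  0.13  ] 0.013244075566768529
0.06 [ 0.55   -0.1481  0.06  ] 0.033980688082591234
0.07 [ 0.5467 -0.1481  0.07  ] 0.03262225691423597
0.08 [ 0.5433 -0.1481  0.08  ] 0.03126382574588075
0.09 [ 0.54   -0.1481  0.09  ] 0.029905394577525477
```

```bash
python3 - <<'E'
from bore import *
c=cam("wrist");e=bore(c,[.488,-.151,.112]);print(e,plane(c,[e[0]],.112))
hsv=cv2.cvtColor(c["img"],cv2.COLOR_BGR2HSV)
m=((hsv[...,0]>12)&(hsv[...,0]<28)&(hsv[...,1]>110)&(hsv[...,2]>120)).astype(np.uint8)
yy,xx=np.mgrid[:480,:640];m[(xx-e[0][0])**2+(yy-e[0][1])**2>28**2]=0
q=max(cv2.findContours(m,0,1)[0],key=cv2.contourArea);n=cv2.minEnclosingCircle(cv2.convexHull(q));print(n,plane(c,[n[0]],.047))
cv2.imwrite("pics/nut.png",cv2.resize(c["img"][130:210,280:360],None,fx=7,fy=7,interpolation=cv2.INTER_CUBIC))
E
```

```text
((318.7107849121094, 174.61868286132812), (109.57351684570312, 109.83800506591797), 37.33115768432617) [[ 0.48798235 -0.15104732  0.112     ]]
((319.0, 164.5), 17.923547744750977) [[ 0.48802152 -0.15163823  0.047     ]]
```

View pics/nut.png

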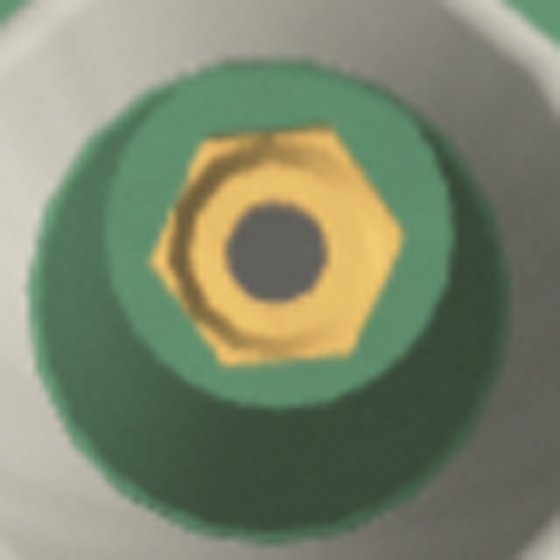

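```bash
python3 -m handwheel '[[[-0.003,0,0,0],[-0.006,0,0,0],[-0.006,0,-0.02,0],[-0.006,0,-0.05,0],[-0.006,0,-0.08,0],[-0.006,0,-0.098,0],[-0.006,0,-0.098,0]]]' - 20
python3 mv.py .4845 -.152 .24 186
python3 - <<'E'
from h import *
c=cam("wrist");cv2.imwrite("pics/w14.png",c["img"])
c=cam("scene");cv2.imwrite("pics/s14.png",cv2.resize(c["img"][160:300,240:380],None,fx=4,fy=4,interpolation=cv2.INTER_CUBIC))
E
```

```text
time_s: 12.08
position: [0.5512, -0.1498, 0.2492]
tool_rot: [-0.0, 3.136, -0.003]
force: [0.6, -0.5, -3.9]
gripper_width: 0.272
t 12.0833 pos [ 0.5512 -0.1498  0.2492] yaw -179.99 tilt 0.32 F [ 0.65 -0.49 -3.91] T [ 0.134 -0.21  -0.026] w 23.7 q [ 0.81  0.38 -0.81  1.72  0.3   1.16  1.49]
shift [ 0.0667 -0.0022  0.0088] turn -0.1046
```

View pics/w14.png

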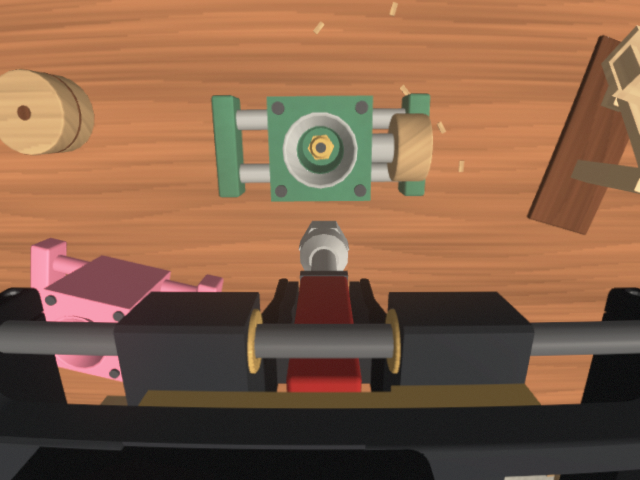

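View pics/s14.png

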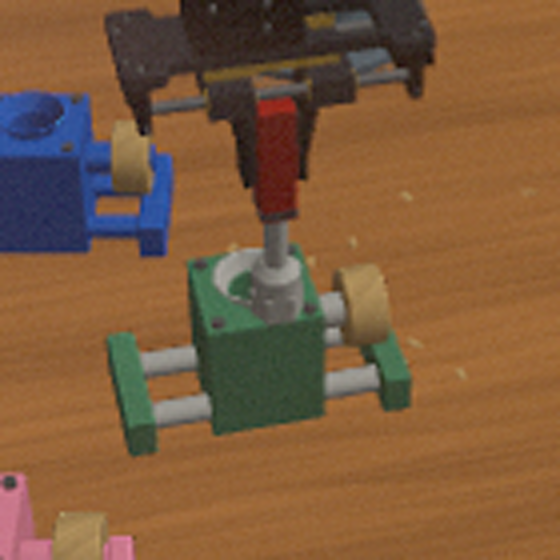

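```bash
python3 - <<'E'
import cv2
a=cv2.imread("pics/w14.png")
cv2.imwrite("pics/w14z.png",cv2.resize(a[215:395,270:375],None,fx=4.4,fy=3.3,interpolation=cv2.INTER_CUBIC))
E
```

```text
(no output)
```

View pics/w14z.png

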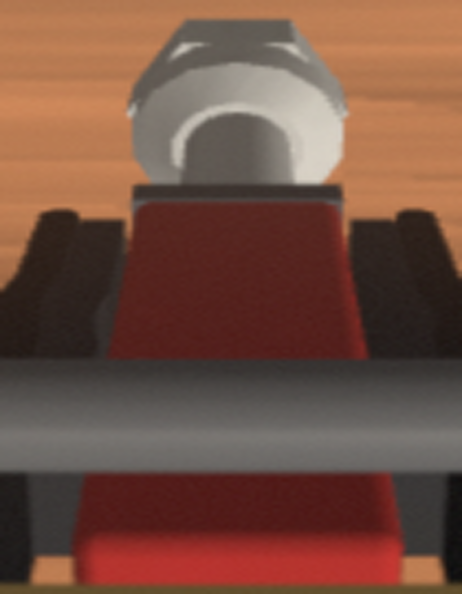

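```bash
python3 - <<'E'
from h import *
from scipy.optimize import least_squares
c=cam("wrist");s=robot.sense();g=s["position"]+[0,0,.0187];print(s["position"])
def f(q,S,P,v=0):
  dx,sg,t=q;return g+[dx+(S-sg)*np.sin(t)-P*np.cos(t),v,(S-sg)*np.cos(t)+P*np.sin(t)]
def res(q):
  a=proj(c,[f(q,.086,.012,-.012),f(q,.086,.012,.012),f(q,.175,.012,-.012),f(q,.175,.012,.012)])
  return np.array([a[0,1]-271.4,a[1,0]-a[0,0]-47.7,(a[2,1]-377),(a[3,0]-a[2,0]-73.9)])
for w in([1,1,1,1],[1,1,.5,.5],[1,.5,1,.5]):
  r=least_squares(lambda q:res(q)*w,[0,.131,0],x_scale=[.001,.001,.01]);q=r.x;print(q[:2],np.degrees(q[2]),res(q).round(2))
  print("bottom near",proj(c,f(q,0,.017)), "axis bottom",f(q,0,0).round(4))
E
```

```text
[ 0.54781496 -0.15013412  0.243612  ]
[0.009586  0.1316268] 1.5095628312863407 [-0.15 -3.69  0.09  1.14]
bottom near [[321.49993601 222.09253725]] axis bottom [ 0.5539 -0.1501  0.1307]
[0.00779791 0.12830212] 0.8073915828631192 [-0.11 -2.95  0.29  3.56]
bottom near [[321.47845744 222.86119833]] axis bottom [ 0.5538 -0.1501  0.134 ]
[0.00960653 0.13162028] 1.4516095324872362 [-0.04 -3.7   0.02  1.15]
bottom near [[321.50046547 222.28448977]] axis bottom [ 0.5541 -0.1501  0.1307]
```

```bash
python3 -m handwheel '[[[0,0,0,0],[0,0,0,0],[0,0,0,0]]]'; python3 mv.py .4835 -.1525 .245 186
```

```text
time_s: 12.48
position: [0.5486, -0.15, 0.2441]
tool_rot: [0.0, -3.139, -0.001]
force: [-0.3, 0.4, -4.3]
gripper_width: 0.272
t 12.4833 pos [ 0.5486 -0.15    0.2441] yaw -179.98 tilt 0.15 F [-0.28  0.35 -4.31] T [ 0.106 -0.137 -0.02 ] w 23.7 q [ 0.81  0.38 -0.8   1.73  0.3   1.16  1.49]
shift [ 0.0651 -0.0025 -0.0007] turn -0.1044
```

```bash
python3 -m handwheel '[[[0.012,0,-0.001,-0.03],[0.025,-0.001,-0.001,-0.06],[0.04,-0.002,-0.001,-0.105],[0.053,-0.0025,-0.001,-0.105],[0.061,-0.0025,-0.001,-0.105],[0.065,-0.0025,-0.001,-0.105],[0.065,-0.0025,-0.001,-0.105],[0.065,-0.0025,-0.001,-0.105],[0.065,-0.0025,-0.001,-0.105]]]'; python3 mv.py .4835 -.1525 .245 186
python3 - <<'E'
from h import *
c=cam("wrist");cv2.imwrite("pics/w15.png",c["img"][150:400,200:450])
np.savez("w15.npz",**{k:np.array(c[k]) for k in("img","mtx","dist","eye","rotation")})
c=cam("scene");cv2.imwrite("pics/s15.png",cv2.resize(c["img"][160:280,240:360],None,fx=5,fy=5,interpolation=cv2.INTER_CUBIC))
c=cam("top");cv2.imwrite("pics/t15.png",cv2.resize(c["img"][200:300,270:390],None,fx=5,fy=5,interpolation=cv2.INTER_CUBIC))
E
```

```text
time_s: 13.23
position: [0.4852, -0.1525, 0.2467]
tool_rot: [-0.166, 3.136, 0.0]
force: [0.2, 0.7, -3.3]
gripper_width: 0.272
t 13.2333 pos [ 0.4852 -0.1525  0.2467] yaw -173.96 tilt 0.06 F [ 0.18  0.75 -3.33] T [ 0.129 -0.113  0.038] w 23.7 q [ 0.94  0.28 -0.86  1.86  0.23  1.11  1.68]
shift [0.0016 0.0001 0.0017] turn 0.0007
```

View pics/w15.png

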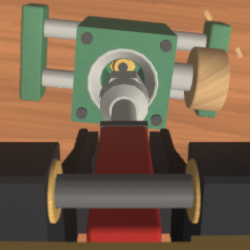

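View pics/s15.png

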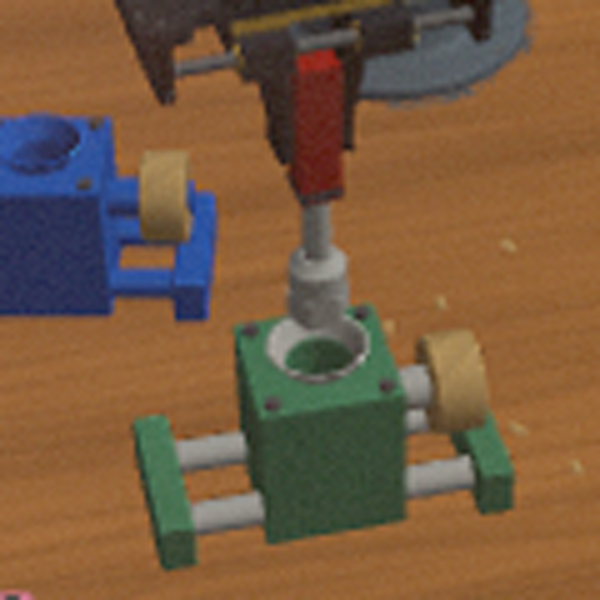

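View pics/t15.png

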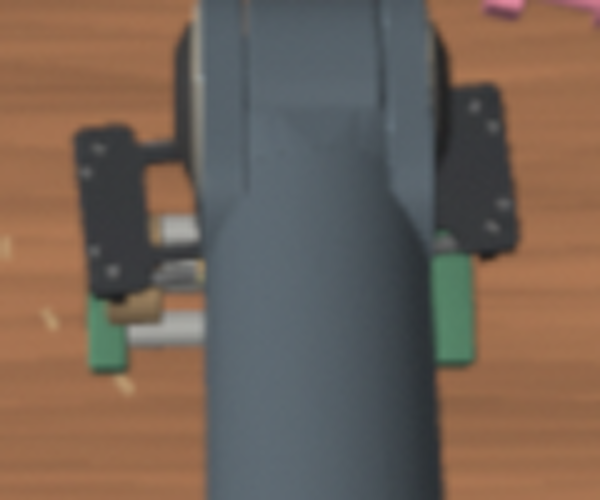

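```bash
python3 - <<'E'
from h import *
c=cam("scene")
u=lambda x,y:np.array([x,y])/5+[240,160]-.4
b=plane(c,[u(319,345)],.112);print("bore",b)
for z in(.126,.131,.136):print(z,plane(c,[u(318,313)],z))
# socket bottom front edge (318,327): axis+r
E
```

```text
bore [[ 0.49003131 -0.15234116  0.112     ]]
0.126 [[ 0.47859768 -0.1502061   0.126     ]]
0.131 [[ 0.48449672 -0.15129757  0.131     ]]
0.136 [[ 0.49039577 -0.15238904  0.136     ]]
```

```bash
python3 -m handwheel '[[[0,0,0.006,0],[0,0,0.014,0],[0,0,0.022,0],[0,0,0.03,0],[0,0,0.036,0],[0,0,0.036,0]]]' - 12; python3 mv.py .4835 -.1525 .163 186
python3 look.py w16
python3 - <<'E'
from h import *
c=cam("scene");cv2.imwrite("pics/s16.png",cv2.resize(c["img"][160:280,240:360],None,fx=4,fy=4,interpolation=cv2.INTER_CUBIC))
E
```

```text
time_s: 13.93
position: [0.4845, -0.1526, 0.2094]
tool_rot: [-0.166, 3.137, 0.001]
force: [0.5, -1.6, -4.8]
gripper_width: 0.274
t 13.9333 pos [ 0.4845 -0.1526  0.2094] yaw -173.95 tilt 0.03 F [ 0.54 -1.56 -4.77] T [-0.116 -0.599 -0.008] w 23.8 q [ 0.92  0.32 -0.84  1.9   0.27  1.04  1.64]
shift [0.001  0.0002 0.0464] turn 0.0009
```

View pics/w16.png

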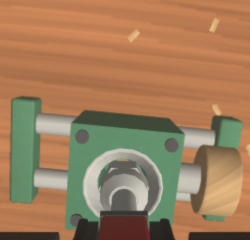

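View pics/s16.png

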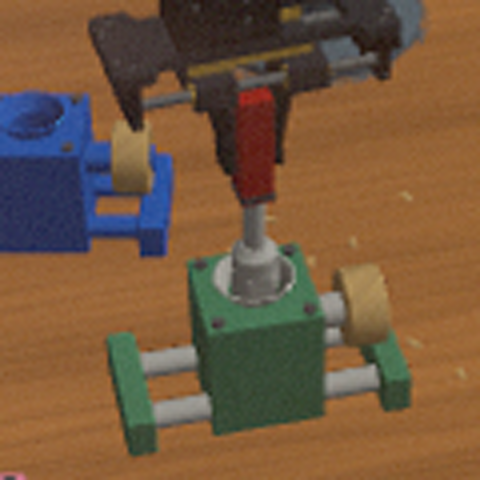

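```bash
python3 -m handwheel '[[[-0.002,0,0,0],[-0.002,0,0.004,0],[-0.002,0,0.008,0],[-0.002,0,0.012,0],[-0.002,0,0.012,0]]]' ; python3 mv.py .4835 -.1525 .163 186
```

```text
time_s: 14.45
position: [0.4856, -0.1523, 0.1975]
tool_rot: [0.165, -3.136, -0.001]
force: [0.1, -1.4, -3.3]
gripper_width: 0.278
t 14.45 pos [ 0.4856 -0.1523  0.1975] yaw -173.97 tilt 0.11 F [ 0.08 -1.41 -3.33] T [ 0.074 -0.199 -0.012] w 24.2 q [ 0.91  0.33 -0.83  1.91  0.29  1.02  1.62]
shift [ 0.0021 -0.      0.0345] turn 0.0005
```

```bash
python3 -m handwheel '[[[0,0,0.005,0],[0,0,0.01,0],[0,0,0.015,0],[0,0,0.02,0],[0,0,0.025,0],[0,0,0.025,0]]]' ; python3 mv.py .4835 -.1525 .163 186
```

```text
time_s: 14.95
position: [0.4856, -0.1523, 0.1723]
tool_rot: [0.165, -3.135, -0.001]
force: [-0.1, -0.1, -3.6]
gripper_width: 0.275
t 14.95 pos [ 0.4856 -0.1523  0.1723] yaw -173.97 tilt 0.11 F [-0.15 -0.06 -3.59] T [ 0.045 -0.107  0.037] w 23.9 q [ 0.89  0.36 -0.82  1.94  0.32  0.97  1.59]
shift [ 0.0021 -0.      0.0093] turn 0.0006
```

Clean so far; go on down slowly.

```bash
python3 -m handwheel '[[[0,0,0.003,0],[0,0,0.006,0],[0,0,0.008,0],[0,0,0.008,0]]]' ; python3 mv.py .4835 -.1525 .163 186
python3 -m handwheel '[[[0,0,0.002,0],[0,0,0.004,0],[0,0,0.004,0]]]' ; python3 mv.py .4835 -.1525 .163 186
```

```text
time_s: 15.28
position: [0.4861, -0.1523, 0.1651]
tool_rot: [0.165, -3.137, -0.0]
force: [0.0, 0.8, -3.2]
gripper_width: 0.276
t 15.2833 pos [ 0.4861 -0.1523  0.1651] yaw -173.97 tilt 0.04 F [ 0.01  0.82 -3.18] T [ 0.086 -0.124 -0.024] w 24.0 q [ 0.88  0.37 -0.81  1.95  0.33  0.96  1.58]
shift [0.0026 0.0001 0.0021] turn 0.0005
time_s: 15.53
position: [0.4862, -0.1523, 0.1613]
tool_rot: [0.165, -3.137, -0.0]
force: [-0.7, -0.1, -2.1]
gripper_width: 0.273
t 15.5333 pos [ 0.4862 -0.1523  0.1613] yaw -173.97 tilt 0.02 F [-0.7  -0.12 -2.14] T [ 0.091 -0.079  0.034] w 23.7 q [ 0.88  0.38 -0.81  1.95  0.34  0.95  1.58]
shift [ 0.0027  0.0001 -0.0017] turn 0.0005
```

```bash
python3 -m handwheel '[[[0,0,0.002,0],[0,0,0.004,0],[0,0,0.004,0]]]' ; python3 mv.py .4835 -.1525 .163 186
python3 -m handwheel '[[[0,0,0.002,0],[0,0,0.004,0],[0,0,0.004,0]]]' ; python3 mv.py .4835 -.1525 .163 186
```

```text
time_s: 15.78
position: [0.4864, -0.1526, 0.1572]
tool_rot: [-0.165, 3.137, -0.001]
force: [0.5, -0.7, -4.3]
gripper_width: 0.271
t 15.7833 pos [ 0.4864 -0.1526  0.1572] yaw -173.97 tilt 0.02 F [ 0.47 -0.68 -4.31] T [-0.066 -0.294 -0.022] w 23.6 q [ 0.87  0.38 -0.81  1.96  0.34  0.94  1.57]
shift [ 0.0029  0.0004 -0.0058] turn 0.0005
time_s: 16.03
position: [0.4864, -0.1526, 0.1533]
tool_rot: [-0.165, 3.137, -0.0]
force: [0.7, -1.4, -4.3]
gripper_width: 0.278
t 16.0333 pos [ 0.4864 -0.1526  0.1533] yaw -173.98 tilt 0.02 F [ 0.74 -1.43 -4.29] T [-0.198 -0.291 -0.016] w 24.2 q [ 0.87  0.39 -0.8   1.96  0.35  0.93  1.57]
shift [ 0.0029  0.0004 -0.0097] turn 0.0004
```

```bash
python3 -m handwheel '[[[0,0,0.002,0],[0,0,0.004,0],[0,0,0.006,0],[0,0,0.006,0]]]' ; python3 mv.py .4835 -.1525 .163 186
python3 -m handwheel '[[[0,0,0.002,0],[0,0,0.004,0],[0,0,0.004,0]]]' ; python3 mv.py .4835 -.1525 .163 186
python3 look.py w17
python3 - <<'E'
from h import *
c=cam("scene");cv2.imwrite("pics/s17.png",cv2.resize(c["img"][160:280,240:360],None,fx=5,fy=5,interpolation=cv2.INTER_CUBIC))
E
```

```text
time_s: 16.37
position: [0.4864, -0.1526, 0.1472]
tool_rot: [-0.165, 3.137, -0.0]
force: [0.7, -1.6, -4.9]
gripper_width: 0.275
t 16.3667 pos [ 0.4864 -0.1526  0.1472] yaw -173.97 tilt 0.02 F [ 0.7  -1.65 -4.92] T [-0.405 -0.226 -0.013] w 23.9 q [ 0.86  0.4  -0.8   1.97  0.36  0.92  1.56]
shift [ 0.0028  0.0004 -0.0158] turn 0.0005
time_s: 16.62
position: [0.4864, -0.1526, 0.1432]
tool_rot: [0.165, -3.137, 0.001]
force: [0.9, -2.3, -5.3]
gripper_width: 0.276
t 16.6167 pos [ 0.4864 -0.1526  0.1432] yaw -173.97 tilt 0.02 F [ 0.87 -2.33 -5.31] T [-0.595 -0.25  -0.071] w 24.0 q [ 0.86  0.4  -0.8   1.97  0.36  0.91  1.56]
shift [ 0.0028  0.0004 -0.0198] turn 0.0005
```

View pics/w17.png

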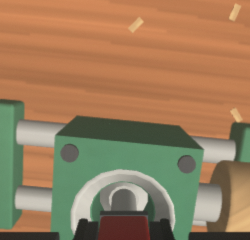

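View pics/s17.png

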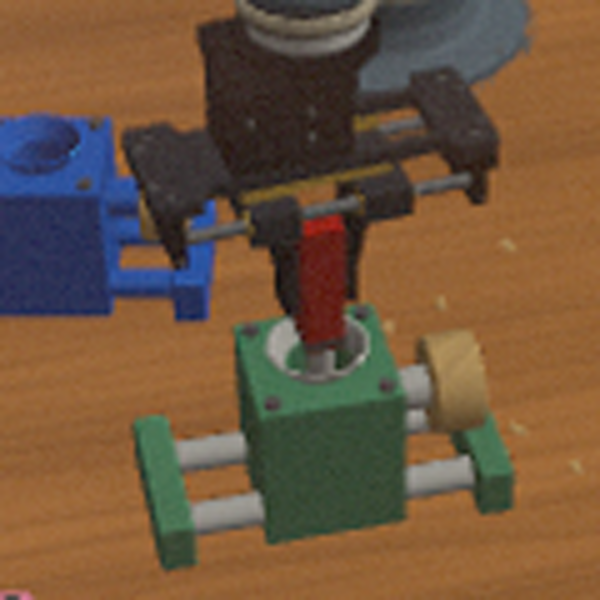

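```bash
python3 -m handwheel '[[[0,-0.001,0.001,0],[0,-0.001,0.003,0],[0,-0.001,0.003,0]]]' ; python3 mv.py .4835 -.1525 .163 186
python3 -m handwheel '[[[0,0,0.001,0],[0,0,0.003,0],[0,0,0.003,0]]]' ; python3 mv.py .4835 -.1525 .163 186
```

```text
time_s: 16.97
position: [0.487, -0.1528, 0.1414]
tool_rot: [-0.165, 3.137, 0.0]
force: [-2.2, -0.8, 2.1]
gripper_width: 0.275
t 16.9667 pos [ 0.487  -0.1528  0.1414] yaw -173.96 tilt 0.03 F [-2.2  -0.84  2.14] T [-0.048  0.162 -0.024] w 23.9 q [ 0.86  0.41 -0.79  1.97  0.36  0.91  1.55]
shift [ 0.0035  0.0007 -0.0216] turn 0.0006
time_s: 17.22
position: [0.4893, -0.1526, 0.1402]
tool_rot: [-0.166, 3.132, -0.001]
force: [-1.6, 0.3, 12.0]
gripper_width: 0.271
t 17.2167 pos [ 0.4893 -0.1526  0.1402] yaw -173.94 tilt 0.31 F [-1.65  0.3  12.02] T [ 0.183  0.146 -0.041] w 23.6 q [ 0.86  0.41 -0.79  1.97  0.37  0.9   1.55]
shift [ 0.0056  0.0006 -0.0228] turn 0.001
```

```bash
python3 -m handwheel '[[[0,0,-0.003,0],[0,0,-0.003,0],[0,0,-0.003,0],[0,0,-0.003,0],[0,0,-0.003,0],[0,0,-0.003,0],[0,0,-0.003,0]]]' 0.06 ; python3 mv.py .4835 -.1525 .163 186
python3 - <<'E'
from h import *
c=cam("wrist");cv2.imwrite("pics/w18.png",c["img"])
c=cam("scene");cv2.imwrite("pics/s18.png",cv2.resize(c["img"][160:280,240:360],None,fx=5,fy=5,interpolation=cv2.INTER_CUBIC))
E
```

```text
time_s: 17.8
position: [0.4863, -0.1533, 0.1403]
tool_rot: [0.165, -3.137, -0.0]
force: [0.9, -0.4, 0.2]
gripper_width: 0.665
t 17.8 pos [ 0.4863 -0.1533  0.1403] yaw -173.98 tilt 0.02 F [ 0.86 -0.42  0.2 ] T [ 0.156 -0.177  0.039] w 57.9 q [ 0.86  0.41 -0.79  1.97  0.37  0.91  1.55]
shift [ 0.0027  0.0011 -0.0227] turn 0.0004
```

View pics/w18.png

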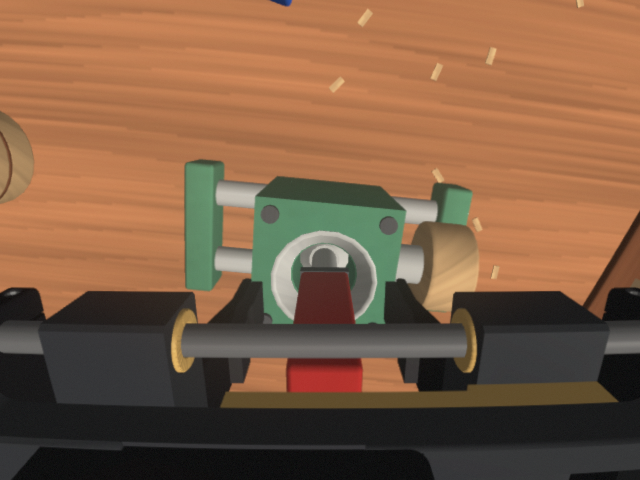

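View pics/s18.png

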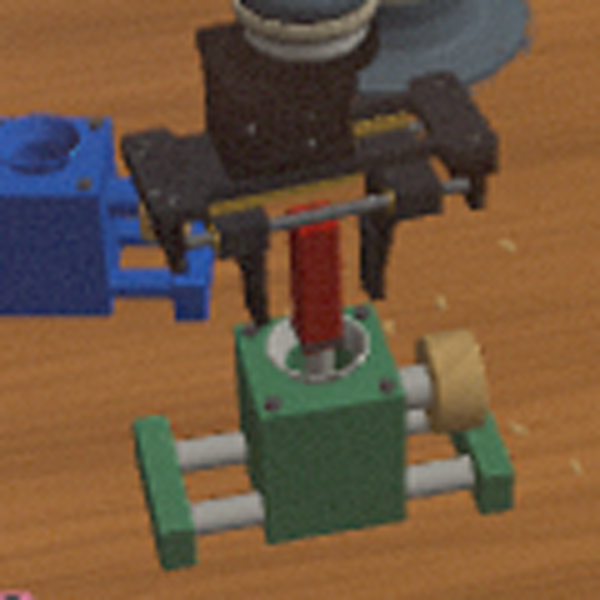

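```bash
python3 -m handwheel '[[[-0.002,0.001,-0.005,0],[-0.002,0.001,-0.012,0],[-0.002,0.001,-0.012,0]]]' ; python3 -m handwheel '[[[0,0,0,0],[0,0,0,0],[0,0,0,0],[0,0,0,0],[0,0,0,0],[0,0,0,0],[0,0,0,0],[0,0,0,0],[0,0,0,0]]]' 0 40; python3 mv.py .4885 -.1525 .152 186; python3 look.py w19
```

```text
time_s: 18.15
position: [0.4896, -0.152, 0.1542]
tool_rot: [-0.166, 3.134, -0.001]
force: [-0.2, 1.1, 0.6]
gripper_width: 0.69
time_s: 18.9
position: [0.4883, -0.1525, 0.1525]
tool_rot: [0.165, -3.137, 0.001]
force: [-0.9, -0.9, -0.6]
gripper_width: 0.275
t 18.9 pos [ 0.4883 -0.1525  0.1525] yaw -173.98 tilt 0.03 F [-0.93 -0.95 -0.57] T [-0.284 -0.114  0.011] w 23.9 q [ 0.87  0.39 -0.8   1.96  0.35  0.93  1.56]
shift [-0.0002 -0.0001  0.0005] turn 0.0004
```

View pics/w19.png

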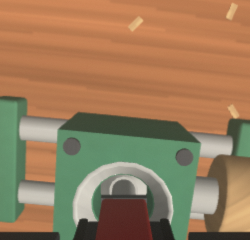

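```bash
python3 -m handwheel '[[[0,0,0,0.1],[0,0,0,0.2],[0,0,0,0.3],[0,0,0,0.4],[0,0,0,0.5],[0,0,0,0.6],[0,0,0,0.6]]]'; python3 mv.py .4885 -.1525 .152 186
```

```text
time_s: 19.53
position: [0.4881, -0.1523, 0.1525]
tool_rot: [-0.771, -3.045, 0.001]
force: [-0.1, -0.4, -0.6]
gripper_width: 0.27
t 19.5333 pos [ 0.4881 -0.1523  0.1525] yaw 151.57 tilt 0.04 F [-0.15 -0.44 -0.64] T [-0.248 -0.032 -0.043] w 23.5 q [ 0.76  0.36 -0.67  1.96  0.28  0.91  1.03]
shift [-0.0004 -0.      0.0005] turn -0.6009
```

```bash
python3 -m handwheel '[[[0,0,0,0.1],[0,0,0,0.2],[0,0,0,0.3],[0,0,0,0.4],[0,0,0,0.5]]]'; python3 mv.py .4885 -.1525 .152 186;  python3 -m handwheel '[[[0,0,0,0.1],[0,0,0,0.2]]]'; python3 mv.py .4885 -.1525 .152 186; python3 -m handwheel '[[[0,0,0,0.1],[0,0,0,0.2]]]'; python3 mv.py .4885 -.1525 .152 186
```

```text
time_s: 19.95
position: [0.4885, -0.152, 0.1525]
tool_rot: [1.501, 2.76, 0.0]
force: [0.3, -0.9, -1.0]
gripper_width: 0.274
t 19.95 pos [ 0.4885 -0.152   0.1525] yaw 122.93 tilt 0.01 F [ 0.32 -0.86 -1.03] T [-0.161 -0.223  0.127] w 23.8 q [ 0.68  0.34 -0.56  1.97  0.23  0.9   0.58]
shift [-0.0004 -0.0002  0.0005] turn -1.1008
time_s: 20.12
position: [0.4886, -0.152, 0.1525]
tool_rot: [1.768, 2.596, 0.001]
force: [1.2, -1.7, -1.4]
gripper_width: 0.273
t 20.1167 pos [ 0.4886 -0.152   0.1525] yaw 111.47 tilt 0.03 F [ 1.23 -1.71 -1.37] T [-0.157 -0.308  0.182] w 23.7 q [ 0.65  0.33 -0.52  1.97  0.21  0.89  0.4 ]
shift [-0.0004 -0.0003  0.0005] turn -1.3008
time_s: 20.28
position: [0.4888, -0.152, 0.1525]
tool_rot: [2.019, 2.406, 0.001]
force: [1.6, -0.9, -1.9]
gripper_width: 0.276
t 20.2833 pos [ 0.4888 -0.152   0.1525] yaw 100.02 tilt 0.05 F [ 1.61 -0.87 -1.86] T [-0.216 -0.402  0.201] w 24.0 q [ 0.61  0.32 -0.48  1.97  0.19  0.89  0.21]
shift [-0.0005 -0.0004  0.0005] turn -1.5007
```

```bash
for i in 1; do :; done; python3 -m handwheel '[[[0,0,0,0.1],[0,0,0,0.2]]]'; python3 mv.py .4885 -.1525 .152 186; python3 -m handwheel '[[[0,0,0,0.05],[0,0,0,0.1]]]'; python3 mv.py .4885 -.1525 .152 186; python3 -m handwheel '[[[0,0,0,0.05],[0,0,0,0.1]]]'; python3 mv.py .4885 -.1525 .152 186
```

```text
time_s: 20.45
position: [0.4889, -0.1519, 0.1525]
tool_rot: [2.247, 2.194, 0.001]
force: [0.3, -0.2, 0.2]
gripper_width: 0.271
t 20.45 pos [ 0.4889 -0.1519  0.1525] yaw 88.62 tilt 0.07 F [ 0.29 -0.23  0.17] T [ 0.085 -0.23   0.718] w 23.6 q [ 0.58  0.32 -0.44  1.97  0.17  0.89  0.03]
shift [-0.0006 -0.0004  0.0005] turn -1.6996
time_s: 20.62
position: [0.4889, -0.1515, 0.1525]
tool_rot: [2.347, 2.086, 0.0]
force: [0.6, 0.2, -0.4]
gripper_width: 0.278
t 20.6167 pos [ 0.4889 -0.1515  0.1525] yaw 83.27 tilt 0.07 F [ 0.6   0.2  -0.38] T [ 0.058 -0.269  1.423] w 24.2 q [ 0.56  0.31 -0.42  1.97  0.16  0.88 -0.06]
shift [-0.001  -0.0003  0.0005] turn -1.793
time_s: 20.78
position: [0.489, -0.1515, 0.1526]
tool_rot: [2.447, 1.968, 0.0]
force: [0.2, -0.8, 0.6]
gripper_width: 0.281
t 20.7833 pos [ 0.489  -0.1515  0.1526] yaw 77.61 tilt 0.09 F [ 0.23 -0.8   0.58] T [ 0.039 -0.109  1.471] w 24.4 q [ 0.55  0.31 -0.4   1.98  0.16  0.88 -0.15]
shift [-0.0011 -0.0003  0.0006] turn -1.8917
```

```bash
python3 -m handwheel '[[[0,0,0,-0.05],[0,0,0,-0.09]]]'; python3 mv.py .4885 -.1525 .152 186;  python3 -m handwheel '[[[0,0,0,0],[0,0,0,0],[0,0,0,0],[0,0,0,0],[0,0,0,0],[0,0,0,0],[0,0,0,0]]]' 0.06; python3 -m handwheel '[[[0,0,-0.02,0],[0,0,-0.05,0],[0,0,-0.08,0],[0,0,-0.1,0],[-0.03,0,-0.11,0],[-0.07,0,-0.11,0],[-0.1,0,-0.11,0],[-0.1,0,-0.11,0],[-0.1,0,-0.11,0]]]'; python3 mv.py .4885 -.1525 .152 186
python3 - <<'E'
from h import *
c=cam("wrist");cv2.imwrite("pics/w20.png",c["img"])
np.savez("w20.npz",**{k:np.array(c[k]) for k in("img","mtx","dist","eye","rotation")})
c=cam("scene");cv2.imwrite("pics/s20.png",cv2.resize(c["img"][160:280,240:360],None,fx=5,fy=5,interpolation=cv2.INTER_CUBIC))
E
```

```text
time_s: 20.95
position: [0.4889, -0.1515, 0.1526]
tool_rot: [2.358, 2.076, 0.001]
force: [1.6, -0.3, -0.5]
gripper_width: 0.278
t 20.95 pos [ 0.4889 -0.1515  0.1526] yaw 82.72 tilt 0.05 F [ 1.63 -0.28 -0.54] T [-0.156 -0.279 -0.091] w 24.2 q [ 0.56  0.31 -0.42  1.97  0.16  0.88 -0.06]
shift [-0.0011 -0.0003  0.0006] turn -1.8026
time_s: 21.53
position: [0.4884, -0.1521, 0.1526]
tool_rot: [2.365, 2.068, 0.0]
force: [-0.3, -0.1, 0.1]
gripper_width: 0.668
time_s: 22.28
position: [0.4742, -0.2532, 0.2623]
tool_rot: [-2.369, -2.062, 0.0]
force: [0.7, 1.1, -1.2]
gripper_width: 0.688
t 22.2833 pos [ 0.4742 -0.2532  0.2623] yaw 82.07 tilt 0.03 F [ 0.67  1.1  -1.19] T [ 0.087 -0.116 -0.018] w 59.9 q [ 0.72  0.23 -0.37  1.79  0.09  1.13  0.18]
shift [0.1017 0.0003 0.1103] turn -1.814
```

View pics/w20.png

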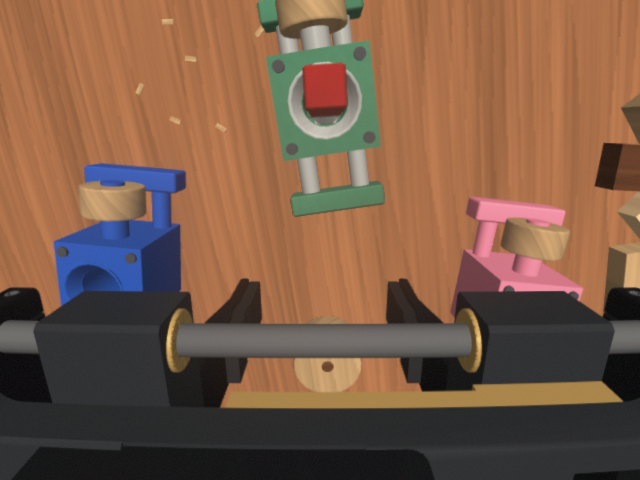

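View pics/s20.png

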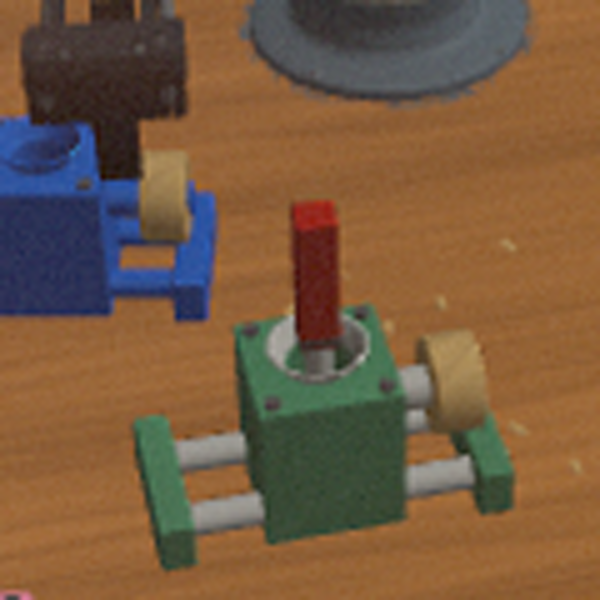

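```bash
python3 - <<'E'
from h import *
w=dict(np.load("w20.npz"));c=cam("scene")
for i in(w["img"],c["img"]): pass
cv2.imwrite("pics/w20z.png",cv2.resize(w["img"][40:150,270:380],None,fx=5,fy=5,interpolation=cv2.INTER_CUBIC))
us=np.array([314,209])/5+[240,160]-.4
print("scene",plane(c,[us],.205),plane(c,[us],.221))
uw=[325,76]
print("wrist",plane(w,[uw],.205)); print(tri(w,uw,c,us))
E
```

```text
scene [[ 0.48483155 -0.15172788  0.205     ]] [[ 0.50558176 -0.15555925  0.221     ]]
wrist [[ 0.48950213 -0.14579085  0.205     ]]
(array([ 0.48917253, -0.14941124,  0.20858616]), np.float64(0.0062244563279423735))
```

View pics/w20z.png

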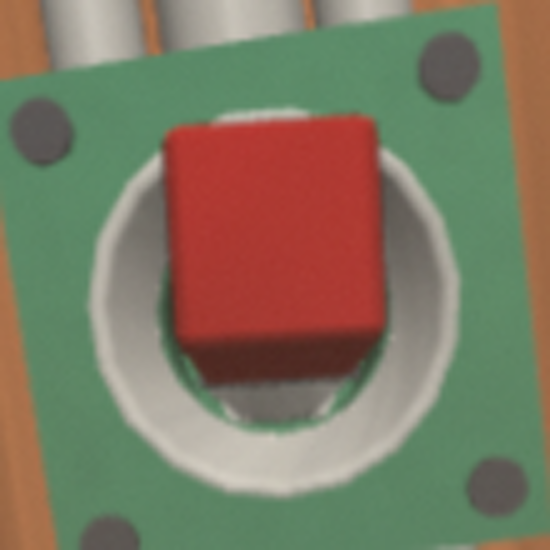

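```bash
python3 - <<'E'
from h import *
w=dict(np.load("w20.npz"));c=cam("scene")
us=np.array([314,209])/5+[240,160]-.4
uw=np.array([277,227])/5+[270,40]-.4
print("wrist",plane(w,[uw],.205)); print(tri(w,uw,c,us))
e=plane(w,np.array([[165,122],[379,112],[385,333],[178,344]])/5+[270,40]-.4,.205)
d=np.diff(np.r_[e,e[:1]],axis=0);print(np.linalg.norm(d,axis=1),np.degrees(np.arctan2(d[:,1],d[:,0]))%90)
E
```

```text
wrist [[ 0.48885578 -0.15043291  0.205     ]]
(array([ 0.48871805, -0.15161224,  0.20803298]), np.float64(0.0016563537913118732))
[0.02339293 0.02313385 0.02323097 0.02330273] [84.52517613 84.46369185 84.94073222 84.86383859]
```

```bash
python3 - <<'E'
from h import *
print(robot.finish_job())
E
```

```text
the job is handed in; nothing more can be done
None
```

The key is standing on the tightened nut in the green lathe, let go, and the job is handed in at about 22 s of the 72 s allowed. No verdict came back.

- **Setting it upright:** the moves cannot lean the hand. I lifted the key from the rest and pivoted it upright in a light grip by pressing its socket against the lathe block.
- **Into the bore:** I lowered it in lined up with the nut's flats as seen by the wrist camera. It went straight down to full depth on the first lowering, so no separate feeling for the nut was needed. I let go there, with the nut not yet turned.
- **Tightening:** I took hold again and turned clockwise about 1.7 rad. The turning torque was about 0.15–0.2 N m, then rose to 1.4–1.5 N m and stayed there, with the handle slipping a little in the jaws. I took that as the stop, then backed off slightly, let go and moved clear.

**Last checks:**
- **Position:** the key's top is at about (0.489, −0.151) m, against the bore axis at (0.488, −0.151 to −0.153).
- **Height:** the two-view height of the key's top was 0.208 m. Fully home would be 0.205 m and resting on an unmatched nut 0.221 m, so it looks home. The two sightlines missed each other by 1.7 mm.
- **Disagreements:** the cameras disagreed by about 2 mm on the bore's y. An earlier check of the upright key gave an unclear tilt, somewhere between 1.5° and 10°; in the final pictures it looks upright.
- **Not measured:** I could not read the nut angle itself. "Tight" rests on the torque rise and the angle turned.
- **Bystanders:** I never came near the truck, wheel blanks or glue bottle, but I did not measure their positions at the end.

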